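Shim the seized foot of the magazine stand until it stops rocking

ROBOT

A 6-joint arm with a two-finger parallel gripper is mounted at the origin on the work surface; the furniture and walls round the work are solid. World frame = base frame: x ahead of the robot, y to its left, z up, the work surface at z = 0. Lengths are in m, angles in rad, forces in N, time in s.
With the tool pointing down it reaches from about 0.35 to 0.925 m from the base axis. Payload 6.4 kg.
Tool frame: the origin (TCP) lies on the centre line of the jaws, within the pads' length; the fingertips stand 14 mm ahead of it and the grasp point (between the pads) lies 5 mm behind it; x points along the fingers, y is the direction in which the jaws open and shut, and the axes are right-handed (so a half turn about x gives the same grasp; the last joint's range is limited). The gripper opens to 94 mm and grips with 3 to 60 N. Pads are 16 mm wide; open, the fingers measure 119 mm over their backs; the gripper's body (75 mm by 177 mm) begins 78 mm behind the grasp point.
Start: joints at [-1.373, 0.245, 1.558, -0, 1.339, -0.174], TCP at [0.236, -0.606, 0.219] pointing down, gripper open.
Joint ranges: [-3.13, 3.13], [-1.02, 2.26], [0.13, 2.54], [-0.95, 4.09], [0.21, 2.88], [-2.74, 2.74]. Speed limits (rad/s): [2.57, 2.57, 3.14, 3.14, 3.14, 3.14].

INTERFACE

Orientations are given as [roll, pitch, yaw] about the fixed x, y, z axes, in that order (R = Rz(yaw) Ry(pitch) Rx(roll)).
In Python, from station import env, get_image, camera_model, cut_out, pinpoint gives the robot as it stands.
- The arm moves only by the shell command python3 -m creep 'ROWS' [OPENING] [FORCE]. ROWS is JSON, a list of rows, each a list of 4 numbers: the shift along the tool's x, y, z each as a share of 30 mm, from -1 to 1, then the turn about the tool's x as a share of 0.1 rad, from -1 to 1. A call has 1 to 20 rows; each row shifts and turns the pose as measured when the row begins, along the tool's axes as they then stand; what a row does not reach is not made up. A row lasts 1/12 s, in which the tool goes at most 41.7 mm and 7.16 degrees, less where a joint would pass 70% of its speed; a pose out of reach is approached as far as the arm can. A call with a number of a shift or a turn outside -1 to 1 is refused whole. A call with a gripper value outside its range is refused whole. OPENING is the opening, from -1 (shut) to 1 (fully open), set as the call begins (- or left out, the last holds). The fingers move at their own pace and stop on an object; FORCE is the grip in N (left out, the last holds). Time passes only in rows, so rows that do not move let the fingers close. It gives the time, the measured TCP pose, the force and the opening at its end, in the units of the state.
- env.read_state(): the state, without advancing time (a new reading comes with each control period).
- get_image(name): name is "side" or "top"; returns the picture (400x640x3 uint8, blue, green, red); there is no depth.
- camera_model(name): a dict with "intrinsics" (3x3 intrinsics, pixels), "k1" (the pictures are not rectified: a ray, as slopes to the right and down, at radius r is drawn at 1 + k1 r^2 times it, then the intrinsics apply), "world_from_camera" (4x4, takes a point from camera to world coordinates). Camera axes: x right, y down, z forward; pixel columns grow to the right and rows downward; lengths in m; the calibration is good to about 2 mm. A picture is of the moment at which its call begins. camera_model takes no time and is no camera call.
- env.finish_job(): hands the job in, once; it reports no verdict.
Trained networks look in the newest picture that a camera, given by its name, has taken for a name from the list of things; names that differ only in an ending like _2 or _b are one class to them, and where a whole thing is asked for, a point or a joint stands for the part that bears it (a point fixed in the world has none). Each returns a list of dicts, best first, with "score" (0 to 1); they miss things now and then, are a little off and sometimes report something else, mostly with a low value. They report only what shows in the picture. A call takes as long as a camera call. They do not tell look-alikes from the thing itself.
- cut_out(target, camera): "pixels" (400x640 bool, what is visible of it) and "box" ([left, top, width, height] in pixels, round what is visible of it).
- pinpoint(target, camera): "pixel" ([row, column] in pixels: a listed point, or the origin of a listed thing).
The state is a dict: "t": time; "q": joint angles; "joint_velocities": joint speeds; "effort": joint torques, N m; "ee_pos": TCP position; "ee_rot": TCP orientation; "force": force on the tool from outside, world axes, zero at the start; "wrist_torque": the same for the moment, N m; "finger_gap": opening from 0.0 (shut) to 1.0 (fully open).
Only numpy, scipy, OpenCV 4.12 (cv2) and the standard library are available. Lean on these libraries where they do the work, as an engineer would, in place of code of your own. Each camera call takes 0.05 s, during which the arm holds its last target.

TASK

The magazine stand rocks because its near right foot is seized short. Slide the flat packing plate that best fills the gap under that foot, lying flat on the table, then push the tapered shim in on top of it until it is just snug: the short foot rests firmly on the tapered shim while the other three feet still carry weight. Work gently, do not shove the stand along the table or ram the shim, and leave the other things on the table where they are.

Things in the scene. Friction and masses are not known exactly. Their poses are not given: they have to be found in the camera images.
- stand: Magazine stand, about 2 kg: plate 160 (x) x 200 (y) x 10 mm on four dark domed feet at x +-62, y +-82 mm (balls of 10 mm radius below), magazine fixed on top far left. Origin under the plate's centre at table height; z up. Plate underside z = 46, top z = 56 mm. -x is its near side, -y its right side. It stands level on three feet; the near right one hangs 8.5 to 15.5 mm clear, each time different.
- short_foot (a point): Point on the plate's top face straight above the short (near right, rusty-stud) foot, at (-62, -82, 56) mm of the stand, 18 mm in from the plate's right edge. Pressed here with 4 to 7 N the stand rocks until that foot meets the table: the dip equals the gap under it. Shims go in under it from the right, along the stand's +y. Axes as the stand's.
- foot_far_right: The good foot at (+62, -82) mm of the stand; origin at its lowest point, which stands on the table. Its rubber dome gives about 0.1 mm per N.
- foot_near_left: The good foot at (-62, +82) mm of the stand; origin at its lowest point, which stands on the table. Its rubber dome gives about 0.1 mm per N.
- foot_far_left: The good foot at (+62, +82) mm of the stand; origin at its lowest point, which stands on the table. Its rubber dome gives about 0.1 mm per N.
- plate_thick: Flat brass-yellow packing plate 40 (x) x 120 (y) x 9 mm, 0.32 kg, with a small dark hang-hole mark near one end; origin at the centre of its underside. Right for gaps of about 12.5 mm and more (it leaves 3 to 7.5 mm for the tapered shim).
- plate_thin: Flat copper-orange packing plate 40 (x) x 120 (y) x 5 mm, 0.18 kg, with a small dark hang-hole mark near one end; origin at the centre of its underside. Right for gaps up to about 12.5 mm (it leaves 3 to 7.5 mm for the tapered shim).
- shim_taper: Tapered steel shim 22 (x) x 96 (y) mm, 0.13 kg. Origin on its flat underside. Thin nose (2 mm) at y = +32, blade rising evenly to 9 mm at y = -48, then a red-banded heel to y = -64 mm, 20 mm high, to hold or push. Goes in nose first. It slides freely at about 1 N, is snug at a push of 4 to 6 N and stays put; more than about 8 N lifts the other feet or drags the stand along.
- spare_magazine: Spare slotted magazine 85x50x55 mm; not needed.
- dial_gauge: Dial gauge lying on its back, 91x62x17 mm; not needed.
- clip_box: Small blue box with a clear lid, 44x70x30 mm; not needed.
There are look-alikes about, which are no part of the job. There is more than one size of the plate_thick; the one meant has the size given above.

How it is judged:
On the way:
1. a flat packing plate lies flat under the short foot (((y of short_foot in the frame of plate_thick between -0.055 and 0.055 m and x of short_foot in the frame of plate_thick between -0.016 and 0.016 m and height (world z) of plate_thick below 0.003 m) or (y of short_foot in the frame of plate_thin between -0.055 and 0.055 m and x of short_foot in the frame of plate_thin between -0.016 and 0.016 m and height (world z) of plate_thin below 0.003 m))), for 0.2 s.
At the end, for the whole second after the job is handed in: A flat plate lies flat on the table under the short foot, the foot over it; the tapered shim lies on it, the foot over its blade within 10 mm of the middle line and pressing on it with 0.8 N or more; the other three feet each carry 0.3 N or more; stand level within 0.015 rad; all at rest (contact force between shim_taper and stand above 0.8 N and x of short_foot in the frame of shim_taper between -0.01 and 0.01 m and y of short_foot in the frame of shim_taper between -0.042 and 0.032 m and ((y of short_foot in the frame of plate_thick between -0.055 and 0.055 m and x of short_foot in the frame of plate_thick between -0.016 and 0.016 m and height (world z) of plate_thick below 0.003 m) or (y of short_foot in the frame of plate_thin between -0.055 and 0.055 m and x of short_foot in the frame of plate_thin between -0.016 and 0.016 m and height (world z) of plate_thin below 0.003 m)) and contact force between each of foot_far_right, foot_near_left, foot_far_left and anything else above 0.3 N and angle between stand's own z axis and vertical below 0.015 rad and linear speed of each of stand, shim_taper below 0.01 m/s); the robot touches nothing.
It fails at once if the stand is shoved along the table (more than 20 mm) (distance of stand from where it was at the start of the episode above 0.02 m).
It fails at once if the tapered shim is rammed against the stand (over 40 N) (contact force between shim_taper and stand above 40 N).
It fails at once if a bystander is moved more than 15 mm (distance of any of spare_magazine, dial_gauge, clip_box from where it was at the start of the episode above 0.015 m).
It also fails if it takes over 67 s, if anything falls off the work surface, if the arm or the gripper's body presses on something with over 40 N, if the wrist force passes 120 N, or if a joint passes its speed limit or range.

## Working session

There is one attempt and no reset: what is moved stays moved. The work goes in short steps, Python scripts to look and compute and a shell command to move; the robot and the scene stay as the last step left them, time stands still between calls to the robot, and variables do not carry over. Pictures are saved under pics/ and viewed, and the job is handed in when it is done.

```bash
ls; mkdir -p pics
python3 - <<'E'
from station import env,get_image,camera_model
import cv2,numpy as np
for c in("side","top"):
    im=get_image(c);cv2.imwrite(f"pics/{c}0.png",im)
    m=camera_model(c);print(c,np.round(m["intrinsics"],1).tolist(),m["k1"],np.round(m["world_from_camera"],3).tolist())
s=env.read_state();print(s)
E
```

```text
pics
side [[490.2, 0.0, 324.1], [0.0, 490.2, 205.7], [0.0, 0.0, 1.0]] -0.09390484098813898 [[0.601, 0.311, -0.737, 1.387], [0.799, -0.26, 0.542, -0.691], [-0.023, -0.914, -0.405, 0.579], [0.0, 0.0, 0.0, 1.0]]
top [[444.8, 0.0, 324.2], [0.0, 444.8, 202.6], [0.0, 0.0, 1.0]] -0.04155164537214742 [[0.004, -0.997, 0.074, 0.357], [-1.0, -0.005, -0.021, 0.005], [0.021, -0.074, -0.997, 1.283], [0.0, 0.0, 0.0, 1.0]]
{'t': 0.1, 'q': array([-1.37309899e+00,  2.45744891e-01,  1.55888724e+00, -2.91114469e-05,
        1.33872805e+00, -1.74131667e-01]), 'joint_velocities': array([-0.00017915, -0.00102565, -0.00048297,  0.00092198,  0.00028511,
        0.00099004]), 'effort': array([-3.94946328e-04, -4.16912413e+01, -3.15526092e+01,  6.86507276e-02,
        3.09439679e-02, -6.50745847e-05]), 'ee_pos': array([ 0.23603213, -0.60506523,  0.21845775]), 'ee_rot': array([-1.72890746,  1.56902857,  1.78452093]), 'force': array([0.39032476, 1.06222503, 0.04491805]), 'wrist_torque': array([ 0.06126796,  0.00988332, -0.02148848]), 'finger_gap': 1.0023013692504232}
```

View pics/side0.png

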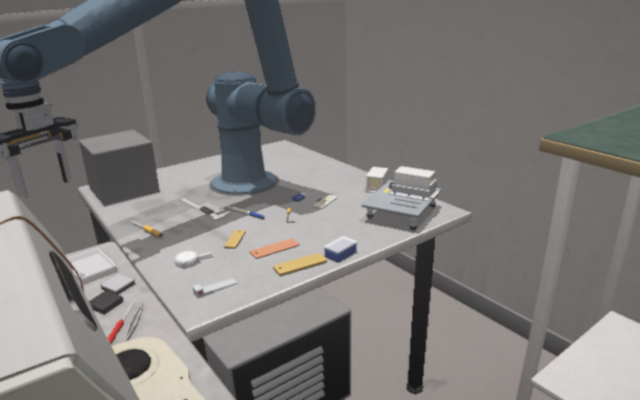

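View pics/top0.png

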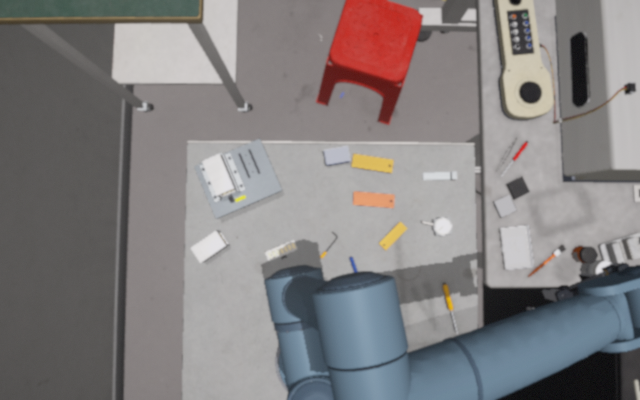

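```bash
cat > h.py <<'E'
from station import env,get_image,camera_model,cut_out,pinpoint
import cv2,numpy as np
def ray(c,u,v):
    m=camera_model(c);K=np.array(m["intrinsics"]);T=np.array(m["world_from_camera"])
    xd=(u-K[0,2])/K[0,0];yd=(v-K[1,2])/K[1,1]
    x,y=xd,yd
    for _ in range(20):
        f=1+m["k1"]*(x*x+y*y);x,y=xd/f,yd/f
    return T[:3,3],T[:3,:3]@np.array([x,y,1.])
def at(c,u,v,z):
    o,d=ray(c,u,v);return o+d*(z-o[2])/d[2]
def proj(c,P):
    m=camera_model(c);K=np.array(m["intrinsics"]);T=np.array(m["world_from_camera"])
    p=T[:3,:3].T@(np.asarray(P)-T[:3,3]);x,y=p[:2]/p[2];f=1+m["k1"]*(x*x+y*y)
    return K[0,0]*x*f+K[0,2],K[1,1]*y*f+K[1,2]
def rect(target,c,z):
    out=[]
    for r in cut_out(target,c):
        ys,xs=np.nonzero(r["pixels"])
        if len(xs)<10: continue
        P=np.array([at(c,u,v,z)[:2] for u,v in zip(xs,ys)])
        (cx,cy),(w,h),a=cv2.minAreaRect((P*1000).astype(np.float32))
        out.append((round(r["score"],2),[int(q) for q in r["box"]],round(cx),round(cy),round(w),round(h),round(a,1)))
    return out
E
python3 - <<'E'
from h import *
im=cv2.imread("pics/top0.png");cv2.imwrite("pics/topz.png",cv2.resize(im[130:270,185:485],None,fx=2.66,fy=2.66,interpolation=cv2.INTER_CUBIC))
im=cv2.imread("pics/side0.png");cv2.imwrite("pics/sidez.png",cv2.resize(im[150:300,160:460],None,fx=2.66,fy=2.66,interpolation=cv2.INTER_CUBIC))
for t,z in(("stand",.056),("plate_thick",.009),("plate_thin",.005),("shim_taper",.008),("dial_gauge",.015),("clip_box",.03),("spare_magazine",.055)):
    print(t,rect(t,"top",z))
for t,z in(("short_foot",.056),("stand",0),("shim_taper",0),("plate_thick",0),("plate_thin",0),("foot_far_right",0),("foot_near_left",0)):
    for c in("top",):
        print(t,c,[(round(r["score"],2),np.round(r["pixel"],1).tolist(),np.round(at(c,r["pixel"][1],r["pixel"][0],z),3).tolist()) for r in pinpoint(t,c)])
for t,z in(("short_foot",.056),("stand",0),("shim_taper",0),("plate_thick",0),("plate_thin",0),("foot_far_right",0),("foot_near_left",0)):
    for c in("side",):
        print(t,c,[(round(r["score"],2),np.round(r["pixel"],1).tolist(),np.round(at(c,r["pixel"][1],r["pixel"][0],z),3).tolist()) for r in pinpoint(t,c)])
print(env.read_state()["t"])
E
```

```text
Traceback (most recent call last):
  File "h.py", line 21, in rect
    P=np.array([at(c,u,v,z)[:2] for u,v in zip(xs,ys)])
                ~~^^^^^^^^^
  File "h.py", line 11, in at
    o,d=ray(c,u,v);return o+d*(z-o[2])/d[2]
        ~~~^^^^^^^
  File "h.py", line 4, in ray
    m=camera_model(c);K=np.array(m["intrinsics"]);T=np.array(m["world_from_camera"])
ValueError: time passes only in moves, steps and waits
```

View pics/topz.png

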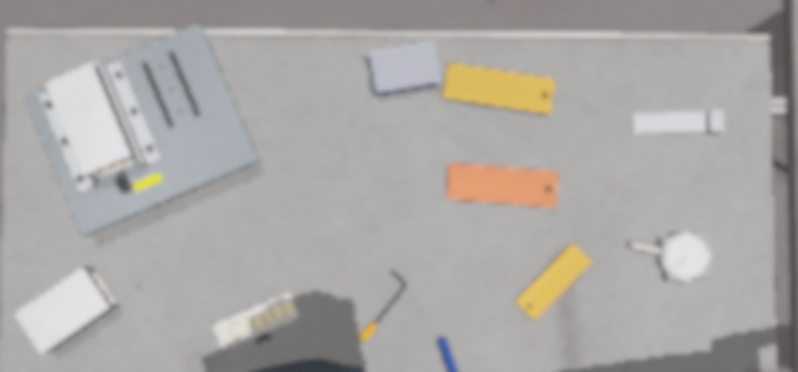

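View pics/sidez.png

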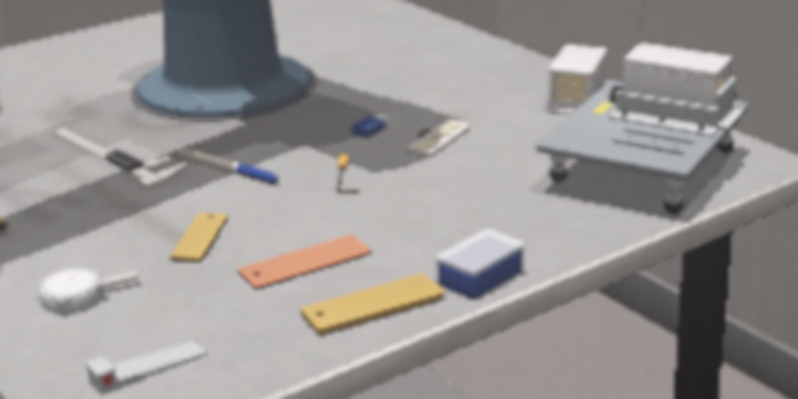

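```bash
sed -i 's/^def ray/CM={c:camera_model(c) for c in("side","top")}\ndef ray/; s/m=camera_model(c)/m=CM[c]/' h.py
python3 - <<'E'
from h import *
get_image("top")
for t,z in(("stand",.056),("plate_thick",.009),("plate_thin",.005),("shim_taper",.008),("dial_gauge",.015),("clip_box",.03),("spare_magazine",.055)):
    print(t,rect(t,"top",z))
L=(("short_foot",.056),("stand",0),("shim_taper",0),("plate_thick",0),("plate_thin",0),("foot_far_right",0),("foot_near_left",0))
def pp(c):
  for t,z in L:
        print(t,c,[(round(r["score"],2),np.round(r["pixel"],1).tolist(),np.round(at(c,r["pixel"][1],r["pixel"][0],z),3).tolist()) for r in pinpoint(t,c)])
pp("top");get_image("side");pp("side")
print(env.read_state()["t"])
E
```

```text
stand [(0.92, [193, 137, 88, 78], 519, 218, 169, 208, 22.9)]
plate_thick [(0.85, [353, 152, 41, 20], 567, -161, 122, 45, 79.6), (0.69, [381, 221, 22, 25], 358, -219, 28, 88, 44.7)]
plate_thin [(0.71, [354, 190, 40, 13], 462, -165, 120, 40, 85.6)]
shim_taper [(0.52, [420, 171, 34, 9], 535, -356, 26, 101, 0.4)]
dial_gauge [(0.91, [421, 216, 31, 21], 385, -345, 52, 84, 0.2)]
clip_box [(0.85, [324, 144, 25, 21], 585, -58, 47, 71, 10.5)]
spare_magazine [(0.91, [192, 232, 38, 29], 326, 293, 57, 97, 34.2)]
short_foot top [(0.86, [187.1, 273.0], [0.49, 0.121, 0.056])]
stand top [(0.79, [181.9, 240.4], [0.511, 0.221, 0.0])]
shim_taper top [(0.71, [176.9, 431.1], [0.529, -0.335, 0.0]), (0.29, [198.8, 370.8], [0.464, -0.157, 0.0])]
plate_thick top [(0.9, [235.3, 392.5], [0.358, -0.22, 0.0]), (0.82, [160.7, 370.7], [0.575, -0.157, 0.0]), (0.39, [224.8, 434.5], [0.389, -0.343, 0.0])]
plate_thin top [(0.63, [198.3, 373.9], [0.465, -0.166, 0.0])]
foot_far_right top []
foot_near_left top []
short_foot side [(0.87, [201.3, 371.2], [0.493, 0.124, 0.056])]
stand side [(0.72, [214.6, 405.0], [0.528, 0.22, 0.0])]
shim_taper side [(0.62, [254.1, 341.3], [0.588, -0.056, 0.0])]
plate_thick side [(0.77, [262.0, 297.9], [0.553, -0.157, 0.0]), (0.7, [238.5, 233.0], [0.349, -0.22, 0.0])]
plate_thin side [(0.81, [250.8, 272.0], [0.469, -0.176, 0.0])]
foot_far_right side [(0.5, [230.6, 413.9], [0.612, 0.167, 0.0])]
foot_near_left side []
1.3
```

Run:
```python
from h import *
get_image("top")
r=cut_out("stand","top")[0];m=r["pixels"].astype(np.uint8)
im=get_image("top")
z=cv2.resize(im[130:225,185:295],None,fx=7,fy=6.3,interpolation=cv2.INTER_CUBIC)
# candidate fits
def fitbox(th,cx,cy):
    c,s=np.cos(th),np.sin(th);R=np.array([[c,-s],[s,c]])
    return [proj("top",[*(np.array([cx,cy])+R@np.array(q)),.056]) for q in((.08,-.1),(-.08,-.1),(-.08,.1),(.08,.1))]
for nm,(u,v) in dict(FR=(198,27),NR=(258,158),NL=(90,235)).items():
    print(nm,np.round(at("top",185+u/2.66,130+v/2.66,.056),4))
from scipy.optimize import minimize
pts={(.08,-.1):(198,27),(-.08,-.1):(258,158),(-.08,.1):(90,235)}
def cost(p):
    c,s=np.cos(p[2]),np.sin(p[2]);e=0
    for q,(u,v) in pts.items():
        P=at("top",185+u/2.66,130+v/2.66,.056)[:2]
        e+=((np.array([p[0]+c*q[0]-s*q[1],p[1]+s*q[0]+c*q[1]])-P)**2).sum()
    return e*1e6
o=minimize(cost,[.52,.22,.4],method="Nelder-Mead");print(o.x,o.fun)
b=np.array(fitbox(o.x[2],o.x[0],o.x[1]))
bb=((b-[185,130])*[7,6.3]).astype(int);cv2.polylines(z,[bb.reshape(-1,1,2)],True,(0,0,255),1);cv2.imwrite("pics/std.png",z)
c,s=np.cos(o.x[2]),np.sin(o.x[2]);R=np.array([[c,-s],[s,c]]);print("short",o.x[:2]+R@[-.062,-.082])
```

```text
FR [0.6215 0.1606 0.056 ]
NR [0.4837 0.0961 0.056 ]
NL [0.4027 0.2689 0.056 ]
[0.51264841 0.21668158 0.4371861 ] 96.31646337569498
short [0.49119786 0.11614366]
```

View pics/std.png

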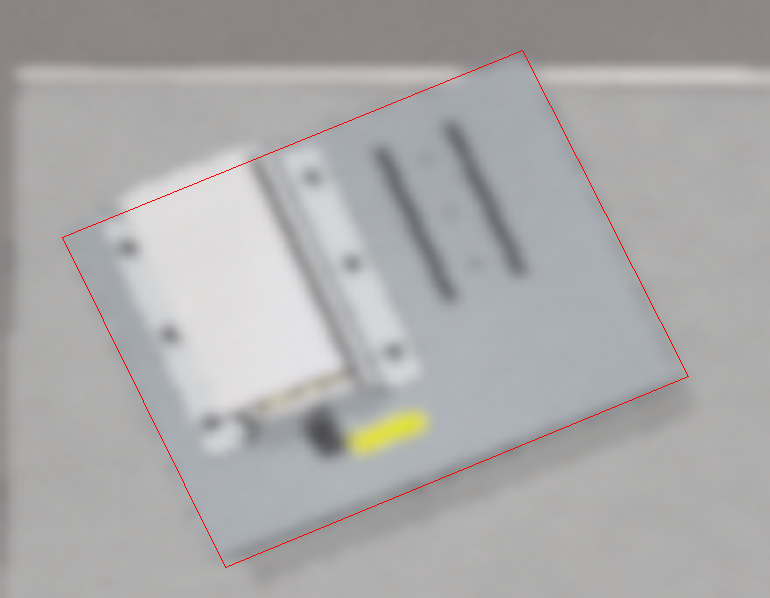

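```bash
cat >> h.py <<'E'
from scipy.spatial.transform import Rotation as Ro
def st():
    s=env.read_state();R=Ro.from_euler("xyz",s["ee_rot"]).as_matrix();return s,R
def go(P,yawdir=None):
    """report tool-frame shift in mm/rows to P, and turn needed so jaw axis lies along yawdir"""
    s,R=st();d=R.T@(np.array(P)-s["ee_pos"]);print("t",round(s["t"],2),"pos",s["ee_pos"].round(4),"q6",s["q"][5].round(2),"gap",round(s["finger_gap"],3),"F",s["force"].round(2))
    print("axes y",R[:,1].round(3),"z",R[:,2].round(3),"x",R[:,0].round(3))
    print("tool shift/30mm",(d/.03).round(3))
    if yawdir is not None:
        a=np.array([*yawdir,0.]);a/=np.linalg.norm(a)
        b=R.T@a;th=np.arctan2(b[2],b[1]);th=(th+np.pi/2)%np.pi-np.pi/2
        print("turn/0.1",(th/.1).round(2))
E
python3 - <<'E'
from h import *
go([.491,.118,.10],[.906,.423])
E
```

```text
t 1.45 pos [ 0.2362 -0.6056  0.2195] q6 -0.17 gap 1.004 F [-0.11 -0.15 -0.48]
axes y [ 0.363 -0.932  0.   ] z [-0.932 -0.363 -0.   ] x [ 0. -0. -1.]
tool shift/30mm [  3.982 -19.385 -16.677]
turn/0.1 15.06
```

```bash
python3 -m creep '[[0,-0.97,-0.83,0],[0,-0.97,-0.83,0],[0,-0.97,-0.83,0],[0,-0.97,-0.83,0],[0,-0.97,-0.83,0],[0,-0.97,-0.83,0],[0,-0.97,-0.83,0],[0,-0.97,-0.83,0],[0,-0.97,-0.83,0],[0,-0.97,-0.83,0],[0,-0.97,-0.83,0],[0,-0.97,-0.83,0],[0,-0.97,-0.83,0],[0,-0.97,-0.83,0],[0,-0.97,-0.83,0],[0,-0.97,-0.83,0],[0,-0.97,-0.83,0],[0,-0.97,-0.83,0]]' -1 20
python3 - <<'E'
from h import *
go([.491,.118,.085],[.906,.423])
E
```

```text
t: 2.95
ee_pos: [0.4721, 0.0675, 0.2202]
ee_rot: [2.239, 1.558, -0.546]
force: [0.4, 0.1, 1.2]
finger_gap: 0.005
t 2.95 pos [0.4721 0.0675 0.2202] q6 1.12 gap 0.005 F [0.38 0.08 1.16]
axes y [ 0.349 -0.937  0.01 ] z [-0.937 -0.349 -0.008] x [ 0.011 -0.007 -1.   ]
tool shift/30mm [ 4.502 -1.405 -1.14 ]
turn/0.1 14.9
```

```bash
python3 -m creep '[[0.9,-0.5,-0.4,0],[0.9,-0.5,-0.4,0],[0.9,-0.4,-0.3,0],[0.9,0,0,0],[0.5,0,0,0],[0,0,0,0]]'
python3 - <<'E'
from h import *
go([.491,.118,.075],[.906,.423])
E
```

```text
t: 3.45
ee_pos: [0.495, 0.129, 0.0966]
ee_rot: [2.525, 1.547, -0.247]
force: [-0.7, 0.0, -0.6]
finger_gap: 0.003
t 3.45 pos [0.495  0.129  0.0966] q6 1.24 gap 0.003 F [-0.74  0.03 -0.65]
axes y [ 0.361 -0.932  0.014] z [-0.932 -0.362 -0.019] x [ 0.023 -0.006 -1.   ]
tool shift/30mm [0.72  0.283 0.269]
turn/0.1 15.04
```

```bash
python3 -m creep '[[0.3,0.28,0.27,0],[0.2,0,0,0],[0,0,0,0],[0,0,0,0]]'
python3 - <<'E'
from h import *
go([.491,.118,.070],[.906,.423])
E
```

```text
t: 3.78
ee_pos: [0.4914, 0.1164, 0.0824]
ee_rot: [2.542, 1.545, -0.23]
force: [0.2, -0.2, 0.2]
finger_gap: 0.005
t 3.78 pos [0.4914 0.1164 0.0824] q6 1.22 gap 0.005 F [ 0.24 -0.19  0.24]
axes y [ 0.36  -0.933  0.015] z [-0.932 -0.361 -0.021] x [ 0.025 -0.006 -1.   ]
tool shift/30mm [ 0.413 -0.062  0.002]
turn/0.1 15.03
```

```bash
python3 -m creep '[[0.2,0,0,0],[0.1,0,0,0],[0,0,0,0]]'
python3 -m creep '[[0.07,0,0,0],[0,0,0,0]]'
python3 -m creep '[[0.07,0,0,0],[0,0,0,0]]'
```

```text
t: 4.03
ee_pos: [0.4938, 0.1156, 0.0754]
ee_rot: [2.586, 1.54, -0.188]
force: [-0.1, 0.1, 0.2]
finger_gap: 0.009
t: 4.2
ee_pos: [0.4944, 0.1156, 0.0736]
ee_rot: [2.594, 1.539, -0.18]
force: [0.0, 0.7, 0.1]
finger_gap: 0.001
t: 4.37
ee_pos: [0.4947, 0.1157, 0.0716]
ee_rot: [2.598, 1.538, -0.176]
force: [0.7, 0.3, -0.9]
finger_gap: 0.009
```

```bash
python3 -m creep '[[0.07,-0.04,0.1,0],[0,0,0,0]]'
python3 -m creep '[[0.07,0,0,0],[0,0,0,0]]'
python3 -m creep '[[0.07,0,0,0],[0,0,0,0]]'
python3 -m creep '[[0.07,0,0,0],[0,0,0,0]]'
```

```text
t: 4.53
ee_pos: [0.4915, 0.1158, 0.0693]
ee_rot: [2.6, 1.538, -0.174]
force: [-0.2, -0.5, -0.3]
finger_gap: 0.003
t: 4.7
ee_pos: [0.4917, 0.1154, 0.0676]
ee_rot: [2.569, 1.537, -0.204]
force: [-1.5, 0.7, 3.8]
finger_gap: 0.008
t: 4.87
ee_pos: [0.4915, 0.1149, 0.0663]
ee_rot: [2.514, 1.539, -0.259]
force: [-1.0, 0.1, 4.5]
finger_gap: 0.007
t: 5.03
ee_pos: [0.4912, 0.1144, 0.0649]
ee_rot: [2.452, 1.54, -0.32]
force: [-1.7, -0.1, 5.0]
finger_gap: 0.006
```

```bash
python3 -m creep '[[0.1,0,0,0],[0.05,0,0,0],[0,0,0,0]]'
python3 -m creep '[[0.07,0,0,0],[0,0,0,0]]'
python3 -m creep '[[0.07,0,0,0],[0,0,0,0]]'
```

```text
t: 5.28
ee_pos: [0.491, 0.1133, 0.0615]
ee_rot: [2.34, 1.542, -0.431]
force: [-1.6, -0.3, 3.6]
finger_gap: 0.005
t: 5.45
ee_pos: [0.4909, 0.113, 0.0605]
ee_rot: [2.283, 1.543, -0.488]
force: [-3.6, 0.1, 5.3]
finger_gap: 0.005
t: 5.62
ee_pos: [0.491, 0.113, 0.0605]
ee_rot: [2.233, 1.544, -0.537]
force: [-2.8, -1.3, 5.2]
finger_gap: 0.006
```

Run:
```python
from h import *
go([.491,.118,.070],[.906,.423])
```

```text
t 5.62 pos [0.491  0.113  0.0605] q6 1.22 gap 0.006 F [-2.81 -1.26  5.2 ]
axes y [ 0.363 -0.932  0.021] z [-0.932 -0.363 -0.016] x [ 0.023 -0.014 -1.   ]
tool shift/30mm [-0.318 -0.15  -0.068]
turn/0.1 15.05
```

```bash
python3 -m creep '[[0.07,0,0,0]]'
python3 -m creep '[[0.1,0,0,0]]'
python3 -m creep '[[0.1,0,0,0]]'
python3 -m creep '[[0.12,0,0,0]]'
```

```text
t: 5.7
ee_pos: [0.4911, 0.1129, 0.0598]
ee_rot: [2.199, 1.545, -0.571]
force: [-9.4, -3.2, 22.2]
finger_gap: 0.007
t: 5.78
ee_pos: [0.4914, 0.1128, 0.0595]
ee_rot: [2.127, 1.547, -0.642]
force: [-16.0, -2.2, 36.8]
finger_gap: 0.006
t: 5.87
ee_pos: [0.4914, 0.1128, 0.0595]
ee_rot: [2.02, 1.549, -0.749]
force: [-15.4, -3.1, 32.4]
finger_gap: 0.007
t: 5.95
ee_pos: [0.4915, 0.1128, 0.0594]
ee_rot: [1.887, 1.55, -0.881]
force: [-18.4, -3.1, 36.2]
finger_gap: 0.004
```

```bash
python3 -m creep '[[-0.1,0,0,0],[-0.2,0,0,0],[-0.3,0,0,0],[-0.6,0,0,0],[-0.9,0,0,0],[-0.9,0,0,0],[0,0,0,0]]' 1
python3 - <<'E'
from h import *
im=get_image("top");cv2.imwrite("pics/t1.png",im)
for t,z in (("plate_thin",.005),("shim_taper",.009),("stand",.056)): print(t,rect(t,"top",z))
print([(round(r["score"],2),np.round(at("top",r["pixel"][1],r["pixel"][0],.056),4)) for r in pinpoint("short_foot","top")])
go([.463,-.165,.05],[1,0])
E
```

```text
t: 6.53
ee_pos: [0.4903, 0.1154, 0.1545]
ee_rot: [2.018, 1.552, -0.751]
force: [0.6, 0.0, 1.1]
finger_gap: 0.466
plate_thin [(0.83, [355, 190, 41, 17], 461, -167, 119, 42, 86.1)]
shim_taper []
stand [(0.86, [195, 136, 79, 81], 518, 220, 167, 202, 24.2)]
[(0.9, array([0.4963, 0.1244, 0.056 ]))]
t 6.78 pos [0.4862 0.115  0.1476] q6 1.22 gap 0.68 F [-0.04  0.69 -0.46]
axes y [ 0.364 -0.931  0.013] z [-0.931 -0.364  0.003] x [ 0.002 -0.013 -1.   ]
tool shift/30mm [3.377 8.368 4.108]
turn/0.1 -11.98
```

```bash
cat >> h.py <<'E'
from scipy.optimize import minimize
def edges(p,hw=(.08,.1),z=.056,which=((0,1),(1,2)),n=60):
    c,s=np.cos(p[2]),np.sin(p[2]);C=[(hw[0],-hw[1]),(-hw[0],-hw[1]),(-hw[0],hw[1]),(hw[0],hw[1])]
    out=[]
    for a,b in which:
        for t in np.linspace(.06,.94,n):
            q=np.array(C[a])*(1-t)+np.array(C[b])*t
            out.append([p[0]+c*q[0]-s*q[1],p[1]+s*q[0]+c*q[1],z])
    return np.array(out)
def fitedges(files,p0,**k):
    G={}
    for c,f in files.items():
        im=cv2.imread(f).astype(np.float32);im=cv2.GaussianBlur(im,(0,0),.8)
        g=sum(np.hypot(cv2.Sobel(im[:,:,i],cv2.CV_32F,1,0),cv2.Sobel(im[:,:,i],cv2.CV_32F,0,1)) for i in range(3));G[c]=g
    def cost(p):
        e=0
        for c,g in G.items():
            uv=np.array([proj(c,P) for P in edges(p,**k)],np.float32)
            e-=cv2.remap(g,uv[:,0].reshape(1,-1),uv[:,1].reshape(1,-1),cv2.INTER_LINEAR).mean()
        return e
    best=None
    for dx in(-.006,-.003,0,.003,.006):
        for dy in(-.006,-.003,0,.003,.006):
            q=np.add(p0,[dx,dy,0]);o=minimize(cost,q,method="Nelder-Mead",options=dict(initial_simplex=np.array([q,q+[.002,0,0],q+[0,.002,0],q+[0,0,.02]]),maxiter=60))
            if best is None or o.fun<best.fun: best=o
    return best
def colrect(img,lo,hi,z,c="top",roi=None):
    h=cv2.cvtColor(img,cv2.COLOR_BGR2HSV);m=cv2.inRange(h,np.array(lo),np.array(hi))
    out=[]
    n,l,stt,_=cv2.connectedComponentsWithStats(m)
    for i in range(1,n):
        if stt[i,4]<60: continue
        ys,xs=np.nonzero(l==i);P=np.array([at(c,u,v,z)[:2] for u,v in zip(xs,ys)])*1000
        (cx,cy),(w,hh),a=cv2.minAreaRect(P.astype(np.float32));ev=np.linalg.eigh(np.cov((P-P.mean(0)).T))[1][:,1]
        out.append((stt[i].tolist(),P.mean(0).round(1),round(w),round(hh),(ev*np.sign(ev[1])).round(3)))
    return out
E
python3 - <<'E'
from h import *
for F in({"top":"pics/top0.png"},{"side":"pics/side0.png"},{"top":"pics/top0.png","side":"pics/side0.png"}):
    o=fitedges(F,[.5126,.2167,.437]);p=o.x;c,s=np.cos(p[2]),np.sin(p[2])
    print(list(F),p.round(4),round(o.fun),"foot",(p[:2]+np.array([[c,-s],[s,c]])@[-.062,-.082]).round(4))
print(colrect(cv2.imread("pics/t1.png"),(3,110,120),(14,255,255),.005))
z=cv2.imread("pics/t1.png")
cv2.imwrite("pics/t1z.png",cv2.resize(z[130:270,185:485],None,fx=2.66,fy=2.66,interpolation=cv2.INTER_CUBIC))
E
```

```text
['top'] [0.5193 0.2173 0.4149] -153 foot [0.4956 0.1173]
['side'] [0.5209 0.2138 0.423 ] -430 foot [0.498  0.1136]
['top', 'side'] [0.5202 0.2147 0.4144] -573 foot [0.4964 0.1147]
[([354, 192, 40, 15, 463], array([ 462., -163.]), 114, 35, array([0.082, 0.997])), ([529, 255, 25, 21, 76], array([ 273.3, -655.9]), 8, 94, array([-0.619,  0.786]))]
```

View pics/t1z.png

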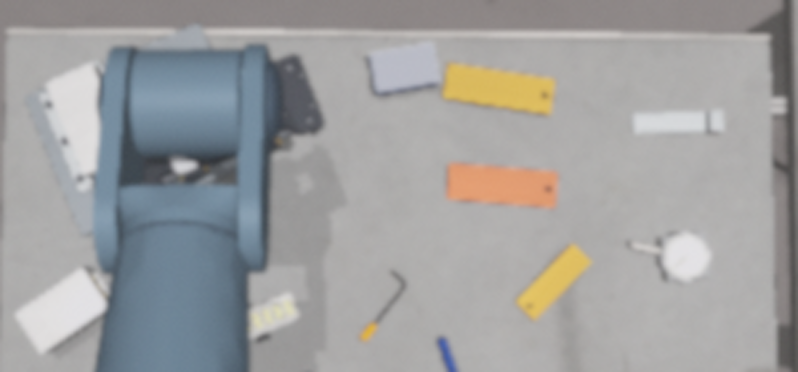

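```bash
python3 -m creep '[[0,0.95,0.45,0],[0,0.95,0.45,0],[0,0.95,0.45,0],[0,0.95,0.45,0],[0,0.95,0.45,0],[0,0.95,0.45,0],[0,0.95,0.45,0],[0,0.95,0.45,0],[0,0.95,0.45,0]]' 0.35
python3 -m creep '[[0,0,0,-1],[0,0,0,-1],[0,0,0,-1],[0,0,0,-1],[0,0,0,-1],[0,0,0,-1],[0,0,0,-1],[0,0,0,-1],[0,0,0,-1],[0,0,0,-1],[0,0,0,-1],[0,0,0,0]]'
python3 - <<'E'
from h import *
go([.458,-.208,.05],[.997,-.082])
E
```

```text
t: 7.53
ee_pos: [0.458, -0.1719, 0.1361]
ee_rot: [-0.236, 1.549, -2.993]
force: [1.1, 0.2, -0.6]
finger_gap: 0.674
t: 8.53
ee_pos: [0.4461, -0.1731, 0.1158]
ee_rot: [-1.857, 1.516, 2.81]
force: [-0.7, 0.2, 0.5]
finger_gap: 0.675
t 8.53 pos [ 0.4461 -0.1731  0.1158] q6 -0.55 gap 0.675 F [-0.73  0.21  0.53]
axes y [ 0.998 -0.045 -0.053] z [-0.045 -0.999 -0.016] x [-0.052  0.018 -0.998]
tool shift/30mm [2.149 0.565 1.177]
turn/0.1 0.37
```

```bash
python3 -m creep '[[0,0,0,0],[0,0,0,0],[0,0,0,0],[0,0,0,0]]'
python3 - <<'E'
from h import *
go([.458,-.208,.05],[.997,-.082])
E
python3 -m creep '[[0.4,0.5,0.6,0.4],[0.4,0,0.6,0],[0,0,0,0]]'
python3 - <<'E'
from h import *
go([.458,-.208,.05],[.997,-.082])
E
```

```text
t: 8.87
ee_pos: [0.4442, -0.1719, 0.1126]
ee_rot: [-1.88, 1.51, 2.78]
force: [0.3, -0.5, 0.3]
finger_gap: 0.675
t 8.87 pos [ 0.4442 -0.1719  0.1126] q6 -0.54 gap 0.675 F [ 0.31 -0.52  0.33]
axes y [ 0.997 -0.052 -0.058] z [-0.053 -0.998 -0.019] x [-0.057  0.022 -0.998]
tool shift/30mm [2.031 0.642 1.215]
turn/0.1 0.29
t: 9.12
ee_pos: [0.4564, -0.2089, 0.0873]
ee_rot: [-1.826, 1.512, 2.791]
force: [-1.2, 0.8, -0.4]
finger_gap: 0.675
t 9.12 pos [ 0.4564 -0.2089  0.0873] q6 -0.54 gap 0.675 F [-1.21  0.8  -0.35]
axes y [ 0.994 -0.095 -0.057] z [-0.096 -0.995 -0.015] x [-0.055  0.02  -0.998]
tool shift/30mm [ 1.238  0.122 -0.017]
turn/0.1 -0.14
```

```bash
cat > s.py <<'E'
from h import *
s,R=st();print("   ",round(s["t"],2),s["ee_pos"].round(4),"x",R[:,0].round(3),"y",R[:,1].round(3),"q",s["q"].round(3))
E
python3 -m creep '[[-1,0,0,0],[-1,0,0,0]]' >/dev/null; python3 s.py
python3 -m creep '[[0,0,0,0],[0,0,0,0]]' >/dev/null; python3 s.py
python3 -m creep '[[0.3,0,0,0],[0.3,0,0,0],[0.3,0,0,0],[0.3,0,0,0],[0.3,0,0,0]]'>/dev/null; python3 s.py
python3 -m creep '[[0,0,0,0],[0,0,0,0]]' >/dev/null; python3 s.py
```

```text
9.28 [ 0.4554 -0.2073  0.1417] x [-0.067  0.03  -0.997] y [ 0.993 -0.097 -0.07 ] q [-0.645  0.028  1.951 -0.017  1.236 -0.54 ]
    9.45 [ 0.4583 -0.2087  0.1478] x [-0.059  0.025 -0.998] y [ 0.993 -0.099 -0.061] q [-0.644  0.021  1.945 -0.017  1.238 -0.538]
    9.87 [ 0.4548 -0.2059  0.0978] x [-0.06   0.025 -0.998] y [ 0.993 -0.099 -0.062] q [-0.644  0.083  1.983 -0.017  1.139 -0.537]
    10.03 [ 0.4521 -0.2039  0.093 ] x [-0.066  0.03  -0.997] y [ 0.993 -0.099 -0.069] q [-0.644  0.089  1.987 -0.017  1.137 -0.537]
```

```bash
for i in 1 2 3; do python3 -m creep '[[0,0,0,0]]' >/dev/null; python3 s.py; done; python3 -c "
from h import *
s,R=st();print(s['effort'].round(2),s['joint_velocities'].round(4))"
```

```text
10.12 [ 0.4516 -0.2035  0.0922] x [-0.068  0.031 -0.997] y [ 0.993 -0.099 -0.07 ] q [-0.644  0.09   1.988 -0.017  1.137 -0.536]
    10.2 [ 0.4516 -0.2036  0.0921] x [-0.068  0.031 -0.997] y [ 0.993 -0.099 -0.071] q [-0.644  0.09   1.988 -0.017  1.137 -0.536]
    10.28 [ 0.4518 -0.2037  0.0923] x [-0.067  0.031 -0.997] y [ 0.993 -0.099 -0.07 ] q [-0.644  0.09   1.988 -0.017  1.137 -0.536]
[-0.000e+00 -3.055e+01 -2.686e+01  2.000e-02  2.200e-01 -0.000e+00] [ 0.0003 -0.0009 -0.0067 -0.0007 -0.0005  0.    ]
```

```bash
python3 -m creep '[[-0.3,0,0,0],[-0.3,0,0,0],[-0.3,0,0,0],[-0.3,0,0,0],[-0.3,0,0,0],[-0.3,0,0,0],[-0.3,0,0,0],[-0.3,0,0,0],[0,0,0,0],[0,0,0,0]]'>/dev/null; python3 s.py
python3 -m creep '[[1,0,0,0],[1,0,0,0],[0.5,0,0,0],[0,0,0,0],[0,0,0,0]]'>/dev/null; python3 s.py
```

```text
11.12 [ 0.4594 -0.2078  0.177 ] x [-0.06   0.026 -0.998] y [ 0.993 -0.099 -0.062] q [-0.642 -0.013  1.922 -0.016  1.297 -0.537]
    11.53 [ 0.4555 -0.2063  0.1004] x [-0.058  0.024 -0.998] y [ 0.993 -0.099 -0.06 ] q [-0.644  0.08   1.981 -0.017  1.142 -0.536]
```

```bash
python3 -m creep '[[-0.15,0.3,0,0],[-0.15,0.3,0,0],[-0.15,0.3,0,0],[-0.15,0.3,0,0],[0,0,0,0]]'>/dev/null; python3 s.py
python3 -m creep '[[-0.15,-0.3,0,0],[-0.15,-0.3,0,0],[-0.15,-0.3,0,0],[-0.15,-0.3,0,0],[0,0,0,0]]'>/dev/null; python3 s.py
python3 -m creep '[[1,0,0,0],[0.5,0,0,0],[0,0,0,0],[0,0,0,0]]'>/dev/null; python3 s.py
```

```text
11.95 [ 0.4986 -0.2123  0.1226] x [-0.052  0.02  -0.998] y [ 0.994 -0.1   -0.053] q [-0.605  0.139  1.87  -0.014  1.187 -0.499]
    12.37 [ 0.4661 -0.2105  0.1486] x [-0.045  0.015 -0.999] y [ 0.994 -0.098 -0.046] q [-0.638  0.027  1.936 -0.016  1.223 -0.534]
    12.7 [ 0.4663 -0.2116  0.1066] x [-0.037  0.01  -0.999] y [ 0.994 -0.099 -0.038] q [-0.64   0.083  1.964 -0.016  1.131 -0.534]
```

```bash
python3 -m creep '[[-0.15,0.3,0,0],[-0.15,0.3,0,0],[-0.15,0.3,0,0],[-0.15,-0.3,0,0],[-0.15,-0.3,0,0],[-0.15,-0.3,0,0],[0,0,0,0]]'>/dev/null; python3 s.py
python3 -m creep '[[1,0,0,0],[0.5,0,0,0],[0,0,0,0],[0,0,0,0]]'>/dev/null; python3 s.py
```

```text
13.28 [ 0.4753 -0.2146  0.1432] x [-0.027  0.003 -1.   ] y [ 0.995 -0.098 -0.027] q [-0.635  0.045  1.928 -0.015  1.192 -0.531]
    13.62 [ 0.4782 -0.2169  0.1024] x [-0.018 -0.003 -1.   ] y [ 0.995 -0.099 -0.017] q [-0.635  0.105  1.949 -0.015  1.101 -0.529]
```

```bash
python3 -m creep '[[-0.15,0,0,0],[-0.15,0,0,0],[-0.15,0,0,0],[-0.15,0,0,0],[0,0,0,0]]'>/dev/null; python3 s.py
python3 -m creep '[[1,0,0,0],[0.5,0,0,0],[0,0,0,0],[0,0,0,0]]'>/dev/null; python3 s.py
python3 -c "
from h import *
go([.458,-.208,.025],[.997,-.082])"
```

```text
14.03 [ 0.4811 -0.2181  0.1265] x [-0.013 -0.007 -1.   ] y [ 0.995 -0.099 -0.012] q [-0.634  0.073  1.933 -0.014  1.142 -0.529]
    14.37 [ 0.4835 -0.2205  0.0851] x [-0.005 -0.012 -1.   ] y [ 0.995 -0.099 -0.004] q [-0.635  0.137  1.95  -0.015  1.052 -0.529]
t 14.37 pos [ 0.4835 -0.2205  0.0851] q6 -0.53 gap 0.676 F [-0.13  0.45  0.81]
axes y [ 0.995 -0.099 -0.004] z [-0.099 -0.995  0.013] x [-0.005 -0.012 -1.   ]
tool shift/30mm [ 2.002 -0.879 -0.355]
turn/0.1 -0.17
```

```bash
python3 -m creep '[[0,-0.88,-0.36,-0.17],[0,0,0,0],[0.8,0,0,0],[0.6,0,0,0],[0,0,0,0],[0,0,0,0]]' ; python3 s.py
python3 -c "
from h import *
go([.458,-.208,.016],[.997,-.082])"
```

```text
t: 14.87
ee_pos: [0.4608, -0.2096, 0.048]
ee_rot: [0.209, 1.553, -1.443]
force: [0.6, -0.7, 0.4]
finger_gap: 0.678
    14.87 [ 0.4608 -0.2096  0.048 ] x [ 0.002 -0.017 -1.   ] y [ 0.997 -0.081  0.004] q [-0.644  0.14   2.03  -0.015  0.96  -0.554]
t 14.87 pos [ 0.4608 -0.2096  0.048 ] q6 -0.55 gap 0.678 F [ 0.57 -0.68  0.35]
axes y [ 0.997 -0.081  0.004] z [-0.081 -0.997  0.017] x [ 0.002 -0.017 -1.   ]
tool shift/30mm [ 1.065 -0.1   -0.065]
turn/0.1 0.0
```

```bash
python3 -m creep '[[0.5,-0.1,0,0],[0.3,0,0,0],[0,0,0,0],[0,0,0,0]]' ; python3 -c "
from h import *
go([.458,-.208,.016],[.997,-.082])
im=get_image('side');cv2.imwrite('pics/s2.png',cv2.resize(im[180:330,180:430],None,fx=3,fy=3,interpolation=cv2.INTER_CUBIC))"
```

```text
t: 15.2
ee_pos: [0.4621, -0.2128, 0.029]
ee_rot: [0.48, 1.546, -1.172]
force: [0.7, 0.2, 0.9]
finger_gap: 0.671
t 15.2 pos [ 0.4621 -0.2128  0.029 ] q6 -0.56 gap 0.671 F [0.75 0.16 0.89]
axes y [ 0.997 -0.081  0.012] z [-0.082 -0.996  0.022] x [ 0.01  -0.023 -1.   ]
tool shift/30mm [ 0.427 -0.155 -0.157]
turn/0.1 0.0
```

View pics/s2.png

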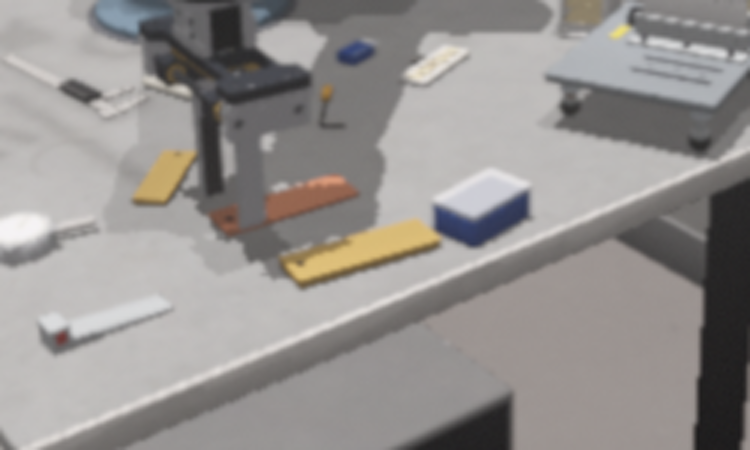

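```bash
python3 -m creep '[[0.2,-0.1,-0.1,0],[0.15,0,0,0],[0.05,0,0,0],[0,0,0,0]]' ; python3 s.py
```

```text
t: 15.58
ee_pos: [0.461, -0.2105, 0.0182]
ee_rot: [0.56, 1.542, -1.092]
force: [0.0, -0.3, -0.3]
finger_gap: 0.675
    15.58 [ 0.461  -0.2105  0.0182] x [ 0.013 -0.026 -1.   ] y [ 0.997 -0.081  0.015] q [-0.646  0.191  2.041 -0.016  0.884 -0.554]
```

```bash
python3 -m creep '[[0.06,0,0,0],[0.03,0,0,0],[0,0,0,0]]' ; python3 -m creep '[[0,0,0,0],[0,0,0,0],[0,0,0,0],[0,0,0,0]]' -1 25; python3 -m creep '[[0,0,0,0],[0,0,0,0]]'; python3 s.py
```

```text
t: 15.83
ee_pos: [0.461, -0.2106, 0.0153]
ee_rot: [0.558, 1.542, -1.094]
force: [0.2, 0.5, 0.0]
finger_gap: 0.671
t: 16.17
ee_pos: [0.461, -0.2107, 0.0153]
ee_rot: [0.547, 1.542, -1.105]
force: [0.3, 0.4, -0.4]
finger_gap: 0.429
t: 16.33
ee_pos: [0.461, -0.2107, 0.0153]
ee_rot: [0.554, 1.542, -1.099]
force: [-0.9, -0.8, 0.1]
finger_gap: 0.422
    16.33 [ 0.461  -0.2107  0.0153] x [ 0.013 -0.026 -1.   ] y [ 0.997 -0.081  0.015] q [-0.646  0.197  2.041 -0.016  0.878 -0.554]
```

```bash
python3 -m creep '[[-0.3,0,0,0],[-0.5,0,0,0],[-0.5,0,0,0],[0,0,0,0]]'; python3 s.py;  python3 -m creep '[[0,0,-0.5,0],[0,0,-0.8,0],[0,0,-0.9,0],[0,0,-0.9,0],[0,0,-0.9,0],[0,0,-0.9,0],[0,0,-0.9,0],[0,0,-0.6,0],[0,0,-0.3,0],[0,0,0,0]]' ; python3 s.py
```

```text
t: 16.67
ee_pos: [0.4591, -0.2086, 0.0552]
ee_rot: [0.473, 1.546, -1.179]
force: [0.5, -0.6, -1.4]
finger_gap: 0.418
    16.67 [ 0.4591 -0.2086  0.0552] x [ 0.01  -0.023 -1.   ] y [ 0.997 -0.081  0.011] q [-0.645  0.117  2.039 -0.016  0.964 -0.555]
t: 17.5
ee_pos: [0.475, -0.0015, 0.0494]
ee_rot: [0.474, 1.542, -1.181]
force: [-0.4, -0.6, -2.2]
finger_gap: 0.419
    17.5 [ 0.475  -0.0015  0.0494] x [ 0.011 -0.027 -1.   ] y [ 0.996 -0.084  0.013] q [-0.229  0.066  2.108 -0.029  0.951 -0.128]
```

```bash
python3 -m creep '[[0,-0.3,-0.3,-0.8],[0,0,0,-1],[0,0,0,-1],[0,0,0,-1],[0,0,0,-0.9],[0,0,0,-0.2],[0,0,0,0]]'; python3 s.py; python3 -c "
from h import *
go([.4653,.0112,.016],[.915,.403])
im=get_image('top');cv2.imwrite('pics/t3.png',cv2.resize(im[130:270,185:385],None,fx=4,fy=4,interpolation=cv2.INTER_CUBIC))
im=get_image('side');cv2.imwrite('pics/s3.png',cv2.resize(im[140:290,230:460],None,fx=3.4,fy=3.4,interpolation=cv2.INTER_CUBIC))"
```

```text
t: 18.08
ee_pos: [0.4662, 0.0033, 0.0481]
ee_rot: [-0.099, 1.54, -1.242]
force: [-0.4, -0.9, -0.8]
finger_gap: 0.415
    18.08 [0.4662 0.0033 0.0481] x [ 0.01  -0.029 -1.   ] y [ 0.91   0.414 -0.003] q [-0.222  0.049  2.129 -0.032  0.948 -0.631]
t 18.08 pos [0.4662 0.0033 0.0481] q6 -0.63 gap 0.415 F [-0.36 -0.85 -0.84]
axes y [ 0.91   0.414 -0.003] z [ 0.414 -0.91   0.03 ] x [ 0.01  -0.029 -1.   ]
tool shift/30mm [ 1.061  0.085 -0.285]
turn/0.1 0.13
```

View pics/s3.png

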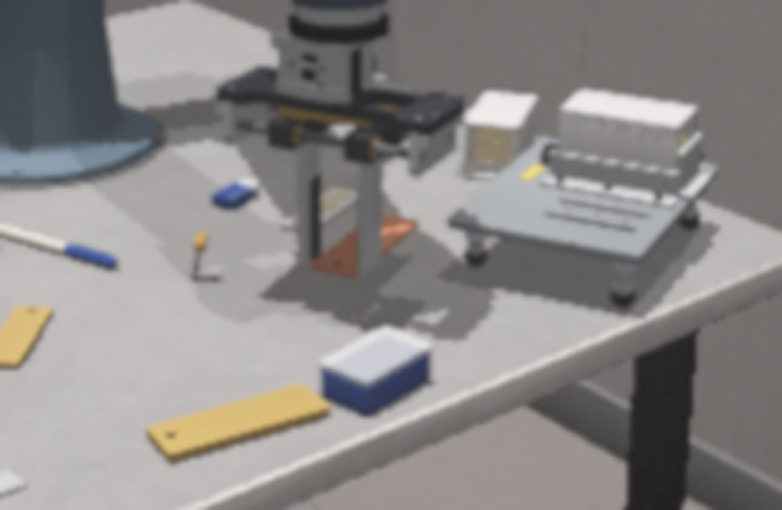

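View pics/t3.png

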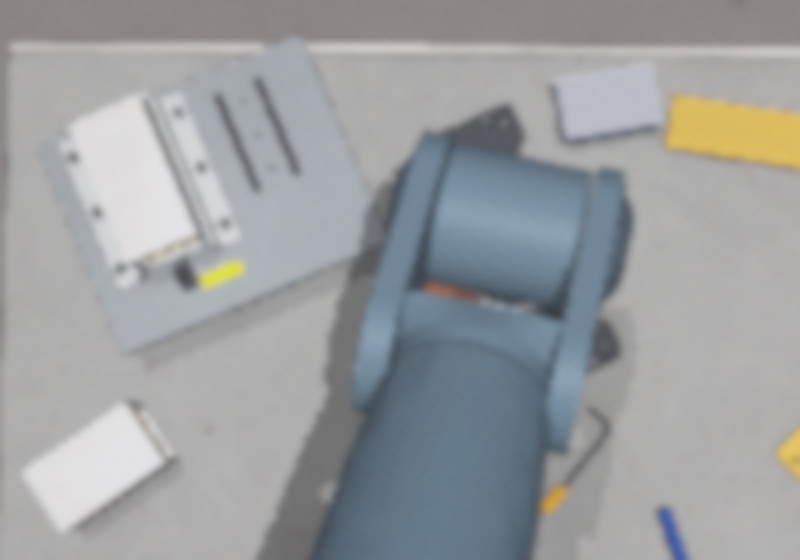

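```bash
python3 -m creep '[[0.3,0.08,-0.28,0.1],[0.3,0,0,0],[0.15,0,0,0],[0.05,0,0,0],[0,0,0,0],[0,0,0,0]]'; python3 s.py; python3 -c "
from h import *
go([.5293,.0394,.018],[.915,.403])"
```

```text
t: 18.68
ee_pos: [0.4658, 0.0091, 0.0225]
ee_rot: [-0.077, 1.539, -1.236]
force: [0.3, -0.2, -2.3]
finger_gap: 0.419
    18.68 [0.4658 0.0091 0.0225] x [ 0.01 -0.03 -1.  ] y [ 0.916  0.4   -0.002] q [-0.209  0.101  2.134 -0.035  0.891 -0.599]
t 18.68 pos [0.4658 0.0091 0.0225] q6 -0.6 gap 0.419 F [ 0.28 -0.18 -2.27]
axes y [ 0.916  0.4   -0.002] z [ 0.4   -0.916  0.031] x [ 0.01 -0.03 -1.  ]
tool shift/30mm [ 0.142  2.343 -0.084]
turn/0.1 -0.03
```

```bash
python3 -m creep '[[0.1,0.3,0,0],[0.03,0.4,0,0],[0,0.4,0,0]]'; python3 s.py;python3 -m creep '[[0,0.4,0,0],[0,0.3,0,0],[0,0.2,0,0],[0,0,0,0]]'; python3 -c "
from h import *
go([.5293,.0394,.018],[.915,.403])"
```

```text
t: 18.93
ee_pos: [0.4955, 0.0216, 0.0185]
ee_rot: [-0.122, 1.54, -1.283]
force: [0.2, 0.2, -1.7]
finger_gap: 0.419
    18.93 [0.4955 0.0216 0.0185] x [ 0.009 -0.03  -1.   ] y [ 0.917  0.399 -0.004] q [-0.17   0.176  2.058 -0.036  0.894 -0.558]
t: 19.27
ee_pos: [0.5243, 0.0328, 0.0197]
ee_rot: [-0.032, 1.538, -1.192]
force: [0.1, 0.1, -1.0]
finger_gap: 0.42
t 19.27 pos [0.5243 0.0328 0.0197] q6 -0.53 gap 0.42 F [ 0.13  0.09 -0.99]
axes y [ 0.917  0.399 -0.001] z [ 0.399 -0.916  0.033] x [ 0.012 -0.03  -0.999]
tool shift/30mm [ 0.052  0.24  -0.138]
turn/0.1 -0.04
```

```bash
python3 -m creep '[[0.05,0.2,-0.13,0],[0.05,0,0,0],[0,0,0,0]]'; python3 -c "
from h import *
go([.5293,.0394,.016],[.915,.403])
im=get_image('top');cv2.imwrite('pics/t4.png',cv2.resize(im[130:270,185:385],None,fx=4,fy=4,interpolation=cv2.INTER_CUBIC))
im=get_image('side');cv2.imwrite('pics/side4.png',im);cv2.imwrite('pics/s4.png',cv2.resize(im[160:260,320:460],None,fx=5.6,fy=5.6,interpolation=cv2.INTER_CUBIC))"
```

```text
t: 19.52
ee_pos: [0.5285, 0.039, 0.0165]
ee_rot: [-0.031, 1.538, -1.192]
force: [-0.7, -0.2, -1.3]
finger_gap: 0.42
t 19.52 pos [0.5285 0.039  0.0165] q6 -0.51 gap 0.42 F [-0.7  -0.23 -1.3 ]
axes y [ 0.917  0.399 -0.001] z [ 0.399 -0.916  0.033] x [ 0.012 -0.03  -0.999]
tool shift/30mm [ 0.018  0.03  -0.001]
turn/0.1 -0.04
```

View pics/s4.png

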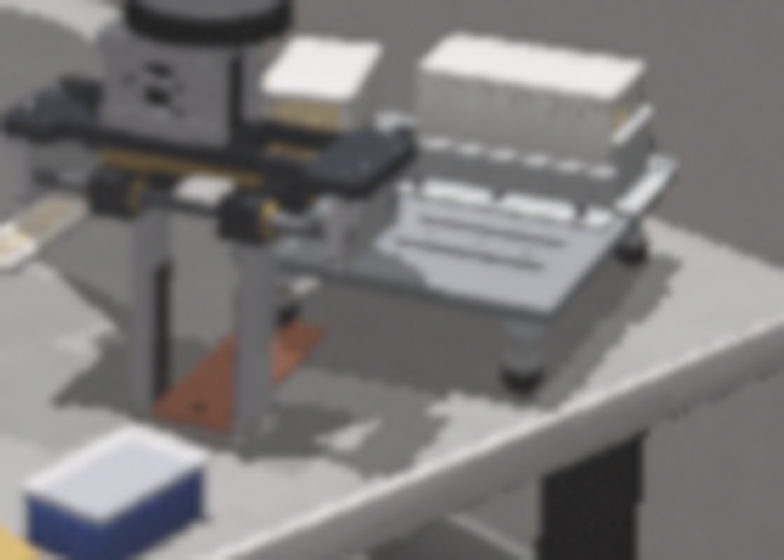

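```bash
python3 -m creep '[[0.04,0.02,0,0],[0,0,0,0],[0,0,0,0]]' 0.15; python3 -m creep '[[0,0,0,0],[-0.3,0,0,0],[-0.6,0,0,0],[-0.8,0,0,0],[-0.6,0,0,0],[-0.3,0,0,0],[0,0,0,0]]'; python3 s.py
```

```text
t: 19.87
ee_pos: [0.5288, 0.0389, 0.0158]
ee_rot: [-0.021, 1.538, -1.182]
force: [-0.3, 0.4, -1.6]
finger_gap: 0.569
t: 20.45
ee_pos: [0.5271, 0.0411, 0.0991]
ee_rot: [-0.057, 1.539, -1.219]
force: [0.5, -0.1, 0.3]
finger_gap: 0.574
    20.45 [0.5271 0.0411 0.0991] x [ 0.011 -0.03  -0.999] y [ 0.917  0.398 -0.002] q [-0.122  0.104  1.957 -0.033  1.066 -0.516]
```

Run:
```python
from h import *
im=get_image('top');cv2.imwrite('pics/top5.png',im)
a=cv2.resize(im[160:195,410:470],None,fx=6,fy=6,interpolation=cv2.INTER_CUBIC)
b=cv2.resize(im[130:235,200:340],None,fx=5,fy=5,interpolation=cv2.INTER_CUBIC)
s=get_image('side');cv2.imwrite('pics/side5.png',s)
c=cv2.resize(s[270:300,185:245],None,fx=6,fy=6,interpolation=cv2.INTER_CUBIC)
cv2.imwrite('pics/z5.png',np.hstack([a,np.pad(c,((0,30),(0,0),(0,0)))]));cv2.imwrite('pics/z5b.png',b)
cv2.imwrite('pics/z5c.png',cv2.resize(s[160:260,320:460],None,fx=5.6,fy=5.6,interpolation=cv2.INTER_CUBIC))
print(rect("shim_taper","top",.007))
for r in pinpoint("shim_taper","side"): print(round(r["score"],2),r["pixel"],at("side",r["pixel"][1],r["pixel"][0],0).round(3))
for r in pinpoint("shim_taper","top"): print(round(r["score"],2),r["pixel"],at("top",r["pixel"][1],r["pixel"][0],0).round(3))
print(rect("plate_thin","top",.005))
```

```text
[(0.85, [421, 168, 36, 15], 532, -358, 27, 104, 4.6)]
0.64 [287.0, 220.6] [ 0.536 -0.347  0.   ]
0.55 [175.5, 431.7] [ 0.533 -0.337  0.   ]
[]
```

View pics/z5.png

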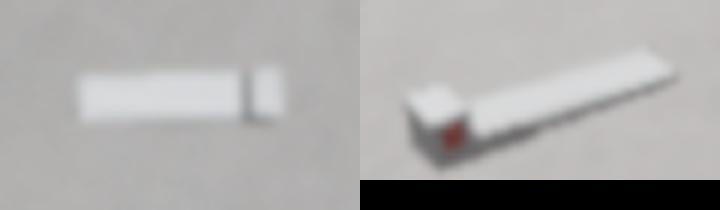

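View pics/z5b.png

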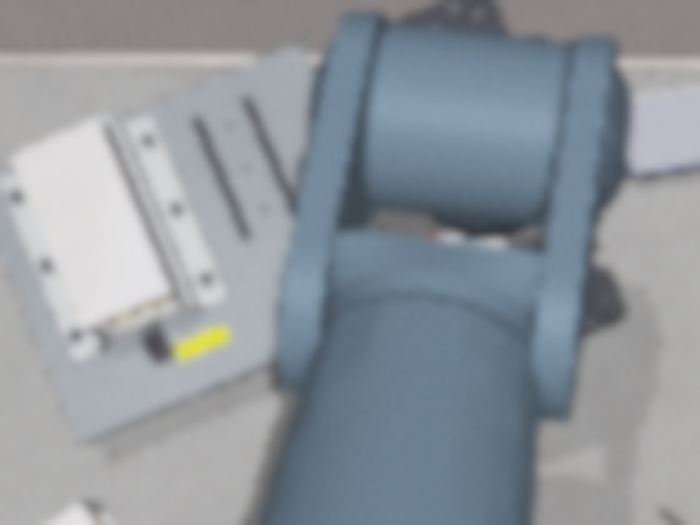

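View pics/z5c.png

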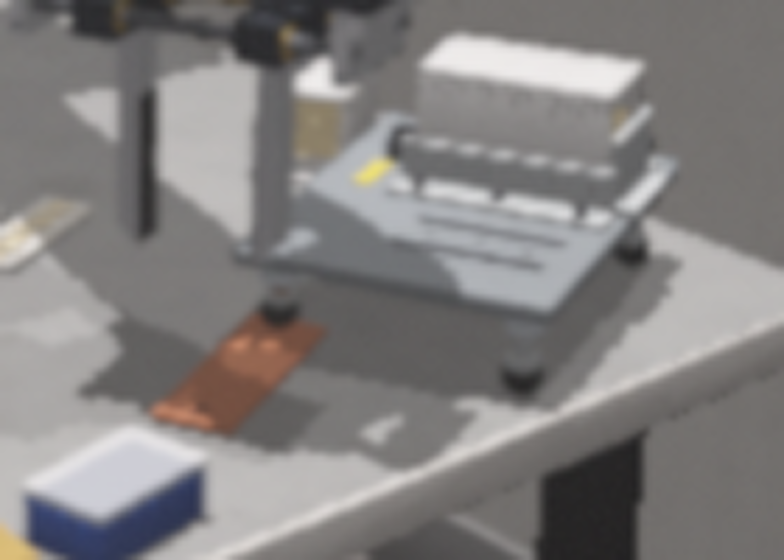

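Run:
```python
from h import *
print("heel",at("top",454.8,175.2,.02).round(4),"nose",at("top",423.,176.3,.002).round(4),"bladeback",at("top",450,176,.009).round(4))
# side: heel top face centre crop c: (437,98)-> offset 360 
print("heel side",at("side",185+(437-360)/6,270+100/6,.02).round(4),"nose side",at("side",185+(662-360)/6,270+60/6,.002).round(4))
f=lambda P:((np.array(proj("side",P))-[320,160])*5.6).round()
foot=np.array([.496,.115]);d=np.array([-.403,.915]);e=np.array([.915,.403])
print("foot exp",f([*foot,.0085]),"dome measured ~283,322", at("side",320+283/5.6,160+322/5.6,.0085).round(4))
tc=np.array([.529,.039]);C=tc+47.6e-3*d
for a in(-60,60):
  for b in(-20,20): print(a,b,f([*(C+a*1e-3*d+b*1e-3*e),.005]))
```

```text
heel [ 0.5318 -0.3987  0.02  ] nose [ 0.5303 -0.3103  0.002 ] bladeback [ 0.5308 -0.388   0.009 ]
heel side [ 0.5342 -0.396   0.02  ] nose side [ 0.5337 -0.3097  0.002 ]
foot exp [275. 328.] dome measured ~283,322 [0.4935 0.1221 0.0085]
-60 -20 [148. 406.]
-60 20 [227. 424.]
60 -20 [258. 307.]
60 20 [333. 322.]
```

```bash
python3 -m creep '[[0,-0.2,0.5,0],[0,-0.4,0.95,0],[0,-0.4,0.95,0],[0,-0.4,0.95,0],[0,-0.4,0.95,0],[0,-0.4,0.95,0],[0,-0.4,0.95,0],[0,-0.4,0.95,0],[0,-0.4,0.95,0],[0,-0.4,0.95,0],[0,-0.4,0.95,0],[0,-0.4,0.95,0],[0,-0.4,0.95,0],[0,-0.2,0.6,0],[0,0,0,0.9],[0,0,0,1],[0,0,0,1],[0,0,0,1],[0,0,0,0]]' -0.1;python3 s.py; python3 -c "
from h import *
go([.533,-.397,.017],[1,.012])"
```

```text
t: 22.33
ee_pos: [0.5196, -0.3811, 0.0818]
ee_rot: [-1.209, 1.543, -2.779]
force: [0.4, 0.5, 0.2]
finger_gap: 0.452
    22.33 [ 0.5196 -0.3811  0.0818] x [-0.026 -0.01  -1.   ] y [ 1.     0.001 -0.026] q [-0.798  0.39   1.645 -0.028  1.117 -0.786]
t 22.33 pos [ 0.5196 -0.3811  0.0818] q6 -0.79 gap 0.452 F [0.35 0.54 0.15]
axes y [ 1.     0.001 -0.026] z [ 0.001 -1.     0.01 ] x [-0.026 -0.01  -1.   ]
tool shift/30mm [2.152 0.503 0.509]
turn/0.1 -0.11
```

```bash
python3 -m creep '[[-0.15,0.5,0.3,-0.1],[-0.15,0,0.2,0],[-0.1,0,0,0],[0,0,0,0],[1,0,0,0],[0.4,0,0,0],[0,0,0,0],[0,0,0,0]]';python3 s.py; python3 -c "
from h import *
go([.533,-.397,.017],[1,.012])"
```

```text
t: 23.0
ee_pos: [0.5309, -0.3947, 0.0475]
ee_rot: [-1.44, 1.539, -2.99]
force: [-0.2, 0.0, 0.6]
finger_gap: 0.449
    23.0 [ 0.5309 -0.3947  0.0475] x [-0.031 -0.005 -0.999] y [ 0.999  0.021 -0.031] q [-0.8    0.476  1.6   -0.029  1.084 -0.807]
t 23.0 pos [ 0.5309 -0.3947  0.0475] q6 -0.81 gap 0.449 F [-0.17  0.01  0.58]
axes y [ 0.999  0.021 -0.031] z [ 0.021 -1.     0.004] x [-0.031 -0.005 -0.999]
tool shift/30mm [1.016 0.1   0.074]
turn/0.1 0.09
```

```bash
python3 -m creep '[[0.5,0.1,0.05,0.1],[0.3,0,0,0],[0.1,0,0,0],[0,0,0,0],[0,0,0,0]]';python3 s.py; python3 -c "
from h import *
im=get_image('side');cv2.imwrite('pics/s6.png',cv2.resize(im[220:310,150:290],None,fx=5,fy=5,interpolation=cv2.INTER_CUBIC))"
```

```text
t: 23.42
ee_pos: [0.5339, -0.3969, 0.023]
ee_rot: [-1.345, 1.541, -2.903]
force: [0.2, -0.1, -0.6]
finger_gap: 0.451
    23.42 [ 0.5339 -0.3969  0.023 ] x [-0.029 -0.007 -1.   ] y [ 0.999  0.013 -0.029] q [-0.799  0.517  1.595 -0.03   1.046 -0.796]
```

View pics/s6.png

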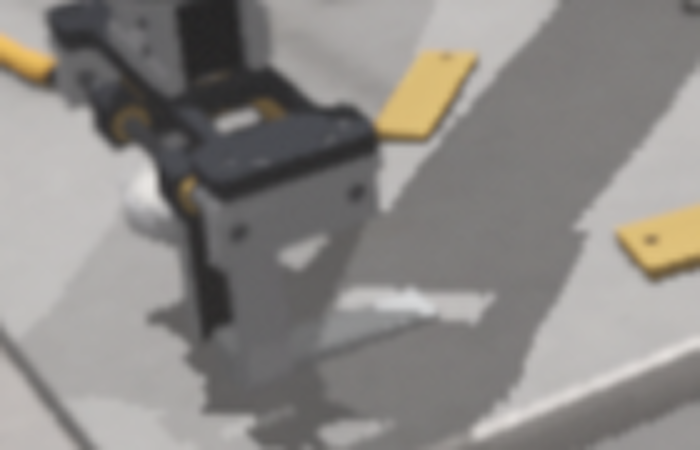

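```bash
python3 -m creep '[[0.12,0,0,0],[0.03,0,0,0],[0,0,0,0]]'; python3 -m creep '[[0,0,0,0],[0,0,0,0],[0,0,0,0],[0,0,0,0]]' -1 30;  python3 s.py; python3 -m creep '[[0,0,0,0],[0,0,0,0],[-0.4,0,0,0],[-0.6,0,0,0],[-0.5,0,0,0],[0,0,0,0]]'; python3 s.py; python3 -c "
from h import *
im=get_image('side');cv2.imwrite('pics/s7.png',cv2.resize(im[220:310,150:290],None,fx=5,fy=5,interpolation=cv2.INTER_CUBIC))"
```

```text
t: 23.72
ee_pos: [0.5347, -0.3978, 0.0203]
ee_rot: [-1.247, 1.542, -2.805]
force: [0.0, 0.7, 0.3]
finger_gap: 0.446
t: 24.05
ee_pos: [0.5349, -0.3982, 0.021]
ee_rot: [-1.217, 1.542, -2.775]
force: [-0.2, 0.1, -0.7]
finger_gap: 0.233
    24.05 [ 0.5349 -0.3982  0.021 ] x [-0.027 -0.01  -1.   ] y [ 1.     0.013 -0.027] q [-0.799  0.52   1.594 -0.03   1.039 -0.797]
t: 24.55
ee_pos: [0.5351, -0.3965, 0.0671]
ee_rot: [-1.349, 1.541, -2.907]
force: [0.8, 0.0, -1.2]
finger_gap: 0.23
    24.55 [ 0.5351 -0.3965  0.0671] x [-0.029 -0.007 -1.   ] y [ 0.999  0.013 -0.03 ] q [-0.797  0.456  1.586 -0.029  1.115 -0.797]
```

View pics/s7.png

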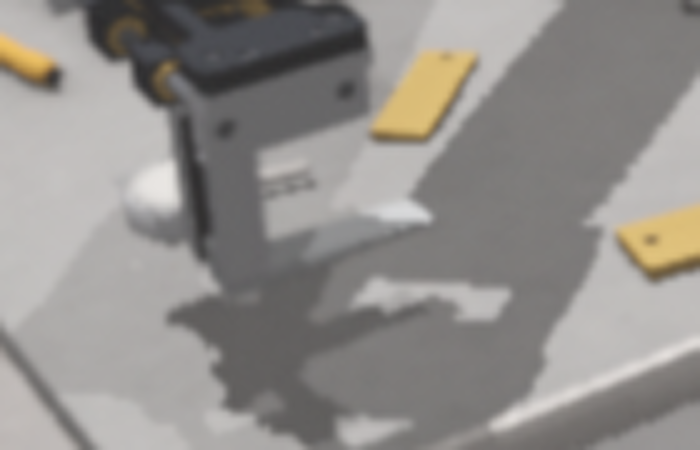

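```bash
python3 -m creep '[[-0.4,0,-0.4,0],[-0.4,0.03,-0.9,0],[-0.2,0.03,-0.97,0],[-0.05,0.03,-0.97,0],[0,0.03,-0.97,0],[0,0.03,-0.97,0],[0,0.03,-0.97,0],[0,0.03,-0.97,0],[0,0.03,-0.97,0],[0,0.03,-0.97,0],[0,0.03,-0.97,0],[0,0.03,-0.97,0],[0,0.03,-0.9,0],[0,0,-0.6,0],[0,0,-0.3,0],[0,0,0,-0.9],[0,0,0,-1],[0,0,0,-1],[0,0,0,-1],[0,0,0,0]]';python3 s.py; python3 -c "
from h import *
go([.5424,.010,.026],[.915,.403])"
```

```text
t: 26.27
ee_pos: [0.5319, 0.0074, 0.0835]
ee_rot: [-1.978, 1.523, -3.13]
force: [0.6, -0.0, -1.6]
finger_gap: 0.229
    26.27 [0.5319 0.0074 0.0835] x [-0.048 -0.001 -0.999] y [ 0.913  0.406 -0.044] q [-0.194  0.169  1.917 -0.011  1.102 -0.608]
t 26.27 pos [0.5319 0.0074 0.0835] q6 -0.61 gap 0.229 F [ 0.58 -0.01 -1.58]
axes y [ 0.913  0.406 -0.044] z [ 0.406 -0.914 -0.019] x [-0.048 -0.001 -0.999]
tool shift/30mm [1.898 0.44  0.101]
turn/0.1 0.03
```

```bash
python3 -m creep '[[-0.1,0.3,0.1,0],[0,0.1,0,0],[0,0,0,0],[1,0,0,0],[0.3,0,0,0],[0,0,0,0],[0,0,0,0]]';python3 s.py; python3 -c "
from h import *
go([.5424,.010,.026],[.915,.403])"
```

```text
t: 26.85
ee_pos: [0.5453, 0.0081, 0.0466]
ee_rot: [-1.955, 1.524, -3.119]
force: [-0.4, 0.3, -2.0]
finger_gap: 0.228
    26.85 [0.5453 0.0081 0.0466] x [-0.047 -0.001 -0.999] y [ 0.917  0.395 -0.043] q [-0.188  0.257  1.893 -0.011  1.037 -0.589]
t 26.85 pos [0.5453 0.0081 0.0466] q6 -0.59 gap 0.228 F [-0.36  0.32 -2.04]
axes y [ 0.917  0.395 -0.043] z [ 0.395 -0.918 -0.017] x [-0.047 -0.001 -0.999]
tool shift/30mm [ 0.692 -0.035 -0.084]
turn/0.1 -0.09
```

```bash
python3 -m creep '[[0.3,-0.05,-0.08,-0.1],[0.2,0,0,0],[0.05,0,0,0],[0,0,0,0]]';python3 s.py; python3 -c "
from h import *
go([.5424,.010,.026],[.915,.403])
im=get_image('side');cv2.imwrite('pics/s8.png',cv2.resize(im[160:260,320:460],None,fx=5.6,fy=5.6,interpolation=cv2.INTER_CUBIC))"
```

```text
t: 27.18
ee_pos: [0.5434, 0.0096, 0.0311]
ee_rot: [-1.949, 1.527, -3.103]
force: [-0.3, -0.2, -1.5]
finger_gap: 0.229
    27.18 [0.5434 0.0096 0.0311] x [-0.044 -0.002 -0.999] y [ 0.913  0.405 -0.04 ] q [-0.186  0.278  1.903 -0.012  1.003 -0.597]
t 27.18 pos [0.5434 0.0096 0.0311] q6 -0.6 gap 0.229 F [-0.35 -0.24 -1.5 ]
axes y [ 0.913  0.405 -0.04 ] z [ 0.405 -0.914 -0.016] x [-0.044 -0.002 -0.999]
tool shift/30mm [ 0.171 -0.019 -0.021]
turn/0.1 0.02
```

View pics/s8.png

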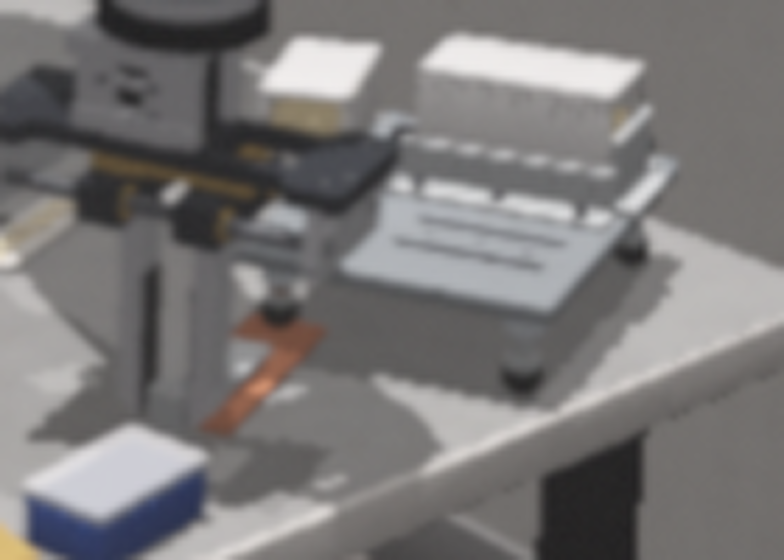

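```bash
python3 -m creep '[[0,0,-0.3,0],[0.05,-0.02,-0.25,0],[0.08,0,0,0],[0,0,0,0]]';python3 s.py; python3 -m creep '[[0.07,0,0,0],[0,0,0,0]]';python3 s.py
```

```text
t: 27.57
ee_pos: [0.5362, 0.0261, 0.0286]
ee_rot: [-1.942, 1.53, -3.095]
force: [-0.3, 0.1, -1.6]
finger_gap: 0.231
    27.57 [0.5362 0.0261 0.0286] x [-0.041 -0.002 -0.999] y [ 0.914  0.405 -0.038] q [-0.158  0.268  1.922 -0.01   0.992 -0.57 ]
t: 27.73
ee_pos: [0.536, 0.0265, 0.0264]
ee_rot: [-1.939, 1.53, -3.092]
force: [0.4, -0.8, -0.6]
finger_gap: 0.232
    27.73 [0.536  0.0265 0.0264] x [-0.041 -0.002 -0.999] y [ 0.913  0.406 -0.038] q [-0.158  0.271  1.922 -0.01   0.988 -0.57 ]
```

```bash
python3 -m creep '[[0.05,0,0,0],[0,0,0,0]]';python3 s.py; python3 -m creep '[[0,0,0,0],[0,0,0,0],[0,0,0,0]]' -0.2; python3 -c "
from h import *
im=get_image('side');cv2.imwrite('pics/s9.png',cv2.resize(im[160:260,320:460],None,fx=5.6,fy=5.6,interpolation=cv2.INTER_CUBIC))"
```

```text
t: 27.9
ee_pos: [0.5368, 0.0263, 0.026]
ee_rot: [-1.929, 1.531, -3.082]
force: [-0.5, -0.2, -1.7]
finger_gap: 0.229
    27.9 [0.5368 0.0263 0.026 ] x [-0.04  -0.002 -0.999] y [ 0.913  0.406 -0.037] q [-0.158  0.273  1.921 -0.01   0.986 -0.57 ]
t: 28.15
ee_pos: [0.5377, 0.0258, 0.0265]
ee_rot: [-1.919, 1.532, -3.072]
force: [0.2, 0.0, 0.7]
finger_gap: 0.387
```

View pics/s9.png

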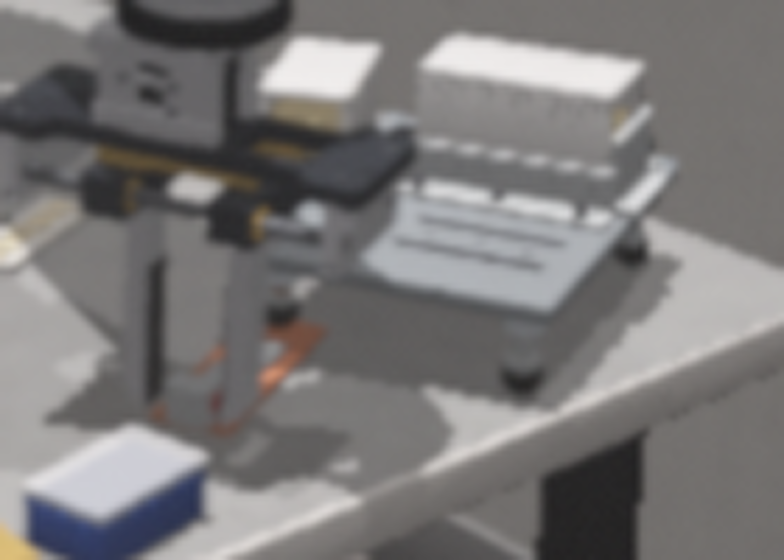

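```bash
python3 -m creep '[[0.02,-0.04,0,0],[0,0,0,0],[0,0,0,0],[0,0,0,0],[0,0,0,0]]' -1 5;python3 s.py; python3 -m creep '[[0,0,-0.2,0],[0,0,-0.2,0],[0,0,-0.1,0],[0,0,0,0]]';python3 s.py
```

```text
t: 28.62
ee_pos: [0.5366, 0.0251, 0.0259]
ee_rot: [-1.92, 1.533, -3.074]
force: [-0.0, 0.2, -0.1]
finger_gap: 0.235
    28.62 [0.5366 0.0251 0.0259] x [-0.038 -0.003 -0.999] y [ 0.914  0.405 -0.036] q [-0.16   0.272  1.923 -0.01   0.984 -0.571]
t: 28.95
ee_pos: [0.5299, 0.04, 0.0259]
ee_rot: [-1.906, 1.533, -3.06]
force: [0.6, -0.3, 0.5]
finger_gap: 0.238
    28.95 [0.5299 0.04   0.0259] x [-0.038 -0.003 -0.999] y [ 0.914  0.405 -0.036] q [-0.134  0.26   1.938 -0.01   0.981 -0.545]
```

```bash
for i in 1 2; do python3 -m creep '[[0,0,-0.1,0],[0,0,0,0]]'; done; python3 s.py; python3 -c "
from h import *
im=get_image('side');cv2.imwrite('pics/s10.png',cv2.resize(im[160:260,320:460],None,fx=5.6,fy=5.6,interpolation=cv2.INTER_CUBIC))"
```

```text
t: 29.12
ee_pos: [0.5283, 0.0434, 0.0259]
ee_rot: [-1.91, 1.533, -3.063]
force: [-0.4, -0.3, -0.7]
finger_gap: 0.237
t: 29.28
ee_pos: [0.5268, 0.0467, 0.0259]
ee_rot: [-1.917, 1.532, -3.07]
force: [0.3, -0.2, -1.0]
finger_gap: 0.234
    29.28 [0.5268 0.0467 0.0259] x [-0.038 -0.003 -0.999] y [ 0.913  0.405 -0.036] q [-0.122  0.255  1.944 -0.009  0.98  -0.535]
```

View pics/s10.png

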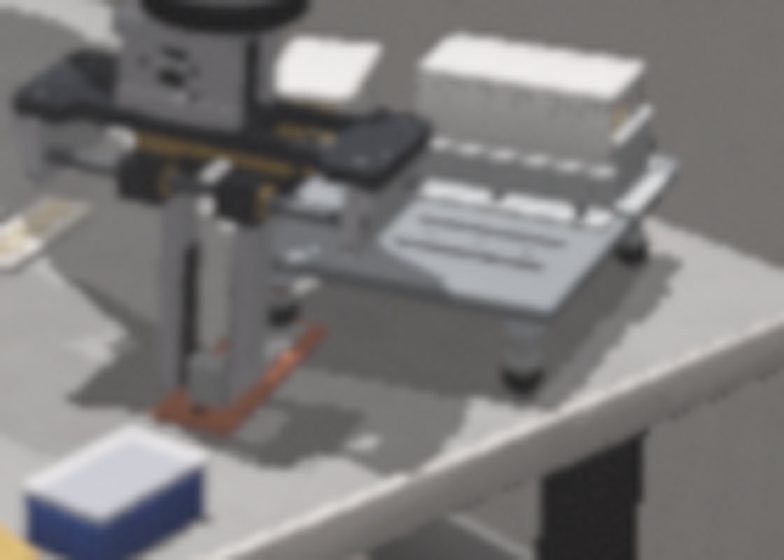

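```bash
for i in 1 2 3 4; do python3 -m creep '[[0,0,-0.07,0],[0,0,0,0]]' | egrep 'pos|force|gap'; done; python3 s.py
```

```text
ee_pos: [0.5259, 0.0486, 0.0259]
force: [-0.6, 1.5, -0.4]
finger_gap: 0.235
ee_pos: [0.525, 0.0506, 0.0259]
force: [-0.5, 1.3, -0.4]
finger_gap: 0.238
ee_pos: [0.5241, 0.0527, 0.0259]
force: [0.5, 1.7, -0.4]
finger_gap: 0.233
ee_pos: [0.5232, 0.0546, 0.0259]
force: [0.0, 1.6, -0.5]
finger_gap: 0.239
    30.0 [0.5232 0.0546 0.0259] x [-0.038 -0.003 -0.999] y [ 0.914  0.405 -0.036] q [-0.108  0.25   1.951 -0.008  0.979 -0.52 ]
```

```bash
for i in 1 2 3 4; do python3 -m creep '[[0,0,-0.07,0],[0,0,0,0]]' | egrep 'pos|force|gap'; done; python3 s.py; python3 -c "
from h import *
im=get_image('side');cv2.imwrite('pics/s11.png',cv2.resize(im[160:260,320:460],None,fx=5.6,fy=5.6,interpolation=cv2.INTER_CUBIC))"
```

```text
ee_pos: [0.5225, 0.0565, 0.026]
force: [0.1, 0.4, -0.7]
finger_gap: 0.234
ee_pos: [0.5217, 0.0584, 0.026]
force: [0.2, 1.0, -1.3]
finger_gap: 0.237
ee_pos: [0.521, 0.0603, 0.0262]
force: [0.1, 1.0, -2.0]
finger_gap: 0.237
ee_pos: [0.5203, 0.0621, 0.0263]
force: [0.2, -0.2, -1.2]
finger_gap: 0.241
    30.67 [0.5203 0.0621 0.0263] x [-0.036 -0.005 -0.999] y [ 0.914  0.405 -0.035] q [-0.094  0.244  1.958 -0.01   0.976 -0.505]
```

View pics/s11.png

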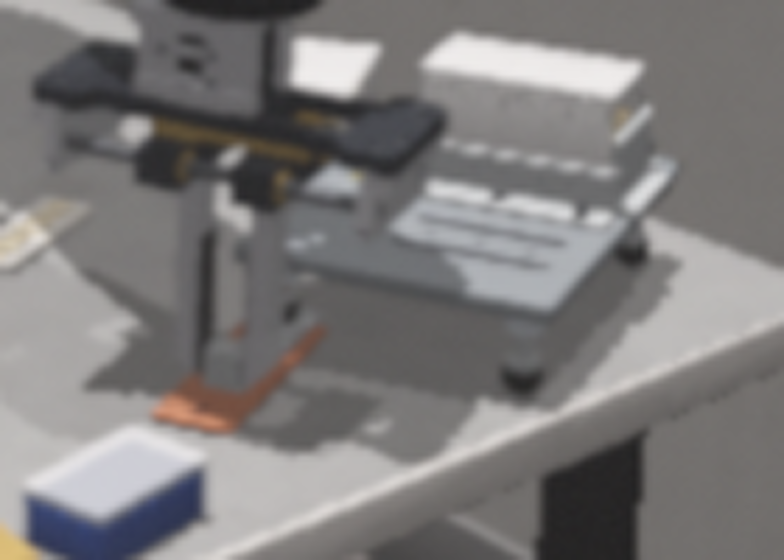

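```bash
for i in 1 2 3; do python3 -m creep '[[0,0,-0.07,0],[0,0,0,0]]' | egrep 'pos|force|gap'; done; python3 s.py
```

```text
ee_pos: [0.5197, 0.0638, 0.0264]
force: [-0.2, -0.8, -1.4]
finger_gap: 0.237
ee_pos: [0.5192, 0.0655, 0.0266]
force: [0.4, -0.6, -1.8]
finger_gap: 0.234
ee_pos: [0.5186, 0.0671, 0.0268]
force: [0.3, -0.7, -1.5]
finger_gap: 0.238
    31.22 [0.5186 0.0671 0.0268] x [-0.034 -0.007 -0.999] y [ 0.913  0.406 -0.034] q [-0.083  0.239  1.962 -0.012  0.974 -0.494]
```

```bash
python3 -m creep '[[0.03,0,-0.05,0],[0,0,0,0]]' | egrep 'pos|force|gap'; for i in 1 2 ; do python3 -m creep '[[0.02,0,-0.07,0],[0,0,0,0]]' | egrep 'pos|force|gap'; done; python3 s.py; python3 -c "
from h import *
im=get_image('side');cv2.imwrite('pics/s12.png',cv2.resize(im[160:260,320:460],None,fx=5.6,fy=5.6,interpolation=cv2.INTER_CUBIC))"
```

```text
ee_pos: [0.5182, 0.0681, 0.0261]
force: [-0.5, -1.6, -0.8]
finger_gap: 0.237
ee_pos: [0.518, 0.0695, 0.0259]
force: [-0.1, -0.9, -1.2]
finger_gap: 0.239
ee_pos: [0.5177, 0.0708, 0.0259]
force: [-0.4, -1.7, -1.4]
finger_gap: 0.238
    31.72 [0.5177 0.0708 0.0259] x [-0.031 -0.012 -0.999] y [ 0.913  0.407 -0.033] q [-0.074  0.239  1.964 -0.017  0.968 -0.484]
```

View pics/s12.png

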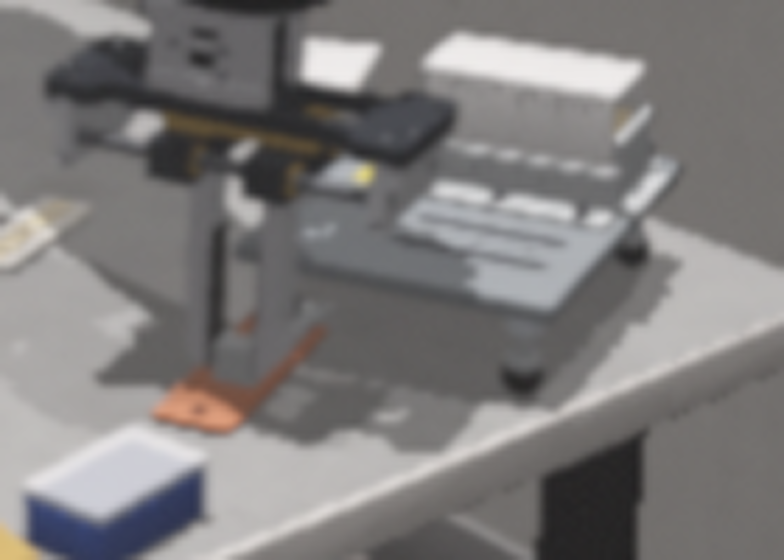

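```bash
for i in 1 2 3 ; do python3 -m creep '[[0.01,0,-0.09,0],[0,0,0,0]]' | egrep 'pos|force|gap'; done; python3 s.py; python3 -c "
from h import *
im=get_image('side');cv2.imwrite('pics/s13.png',cv2.resize(im[160:260,320:460],None,fx=5.6,fy=5.6,interpolation=cv2.INTER_CUBIC))"
```

```text
ee_pos: [0.5171, 0.0728, 0.0258]
force: [-0.8, -0.3, -0.8]
finger_gap: 0.235
ee_pos: [0.5167, 0.0747, 0.0258]
force: [-0.3, -0.8, -1.4]
finger_gap: 0.236
ee_pos: [0.516, 0.0766, 0.0258]
force: [0.3, -0.8, -0.9]
finger_gap: 0.236
    32.27 [0.516  0.0766 0.0258] x [-0.027 -0.016 -1.   ] y [ 0.912  0.408 -0.031] q [-0.061  0.235  1.969 -0.021  0.963 -0.469]
```

View pics/s13.png

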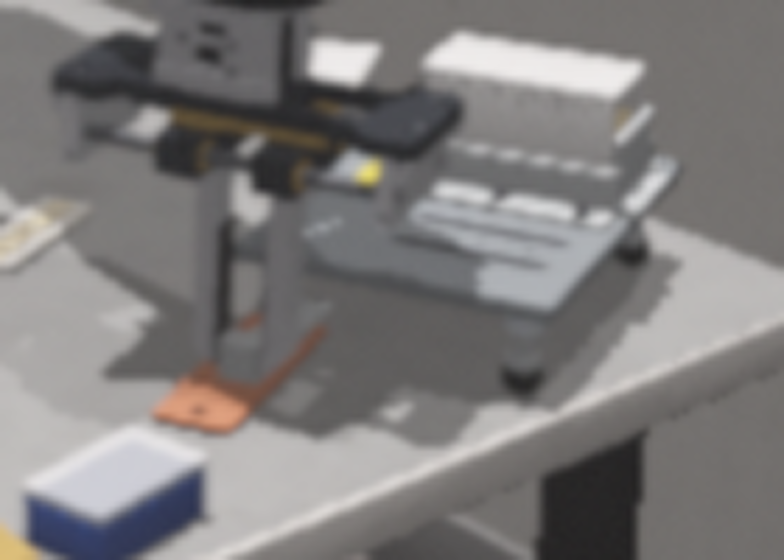

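Run:
```python
from h import *
f=lambda P:((np.array(proj("side",P))-[320,160])*5.6).round()
d=np.array([-.403,.915]);e=np.array([.915,.403])
s,R=st();tc=s["ee_pos"][:2]
for a in(-8,8):
  for b in(-11,11):
    for z in(.005,.025): print(a,b,z,f([*(tc+a*1e-3*d+b*1e-3*e),z]))
for P in ([.5,.12],[.495,.118],[.4935,.1221],[.496,.115]): print(P,f([*P,.0085]))
z=get_image('side');cv2.imwrite('pics/s14.png',cv2.resize(z[200:240,345:395],None,fx=14,fy=14,interpolation=cv2.INTER_CUBIC))
```

```text
-8 -11 0.005 [214. 373.]
-8 -11 0.025 [215. 335.]
-8 11 0.005 [257. 382.]
-8 11 0.025 [257. 344.]
8 -11 0.005 [229. 360.]
8 -11 0.025 [229. 321.]
8 11 0.005 [271. 369.]
8 11 0.025 [272. 330.]
[0.5, 0.12] [289. 328.]
[0.495, 0.118] [279. 325.]
[0.4935, 0.1221] [283. 322.]
[0.496, 0.115] [275. 328.]
```

View pics/s14.png

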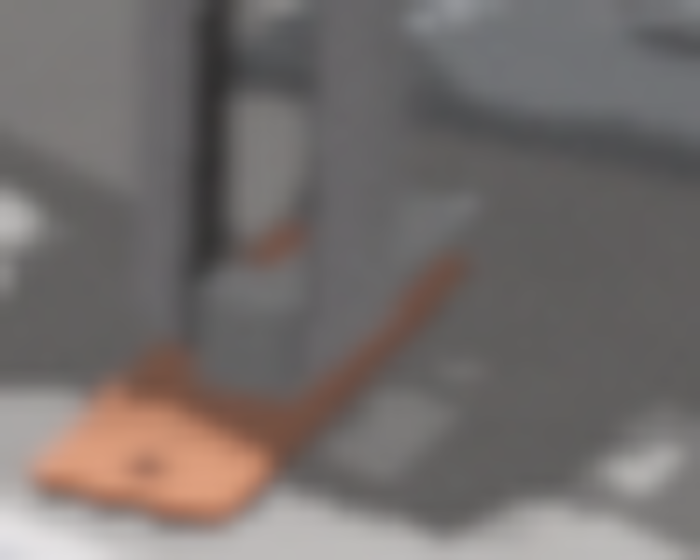

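```bash
for i in 1 2 3 ; do python3 -m creep '[[0.01,0,-0.08,0],[0,0,0,0]]' | egrep 'pos|force|gap'; done; python3 s.py; python3 -c "
from h import *
im=get_image('side');cv2.imwrite('pics/s15.png',cv2.resize(im[200:240,345:395],None,fx=14,fy=14,interpolation=cv2.INTER_CUBIC))"
```

```text
ee_pos: [0.5154, 0.0783, 0.0258]
force: [0.1, -1.5, -0.6]
finger_gap: 0.233
ee_pos: [0.5147, 0.0799, 0.0257]
force: [0.0, -1.5, 0.2]
finger_gap: 0.235
ee_pos: [0.5141, 0.0816, 0.0256]
force: [0.5, -1.7, -0.1]
finger_gap: 0.236
    32.87 [0.5141 0.0816 0.0256] x [-0.025 -0.02  -0.999] y [ 0.912  0.409 -0.031] q [-0.049  0.233  1.972 -0.026  0.96  -0.456]
```

View pics/s15.png

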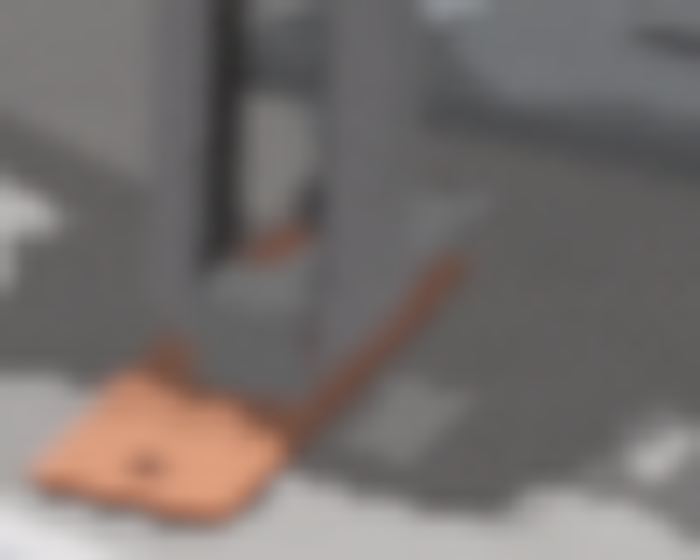

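```bash
python3 -m creep '[[0,0,0,0],[0,0,0,0],[0,0,0.25,0],[0,0,0,0],[0,0,0,0]]' -0.2 | egrep 'pos|force|gap'
python3 - <<'E'
from h import *
d=np.array([-.403,.915]);e=np.array([.915,.403])
p=at("side",320+220/5.6,160+378/5.6,.005)[:2];print("heel back-left",p.round(4),"d",(p@d).round(4),"e",(p@e).round(4))
s,R=st();print("tcp d e",(s["ee_pos"][:2]@d).round(4),(s["ee_pos"][:2]@e).round(4),s["force"].round(2))
go([.5,.1,.026],[.915,.403])
im=get_image('side');cv2.imwrite('pics/s16.png',cv2.resize(im[200:240,345:395],None,fx=14,fy=14,interpolation=cv2.INTER_CUBIC))
E
```

```text
ee_pos: [0.5156, 0.0767, 0.0246]
force: [0.0, 0.6, -0.8]
finger_gap: 0.401
heel back-left [0.5149 0.0635] d -0.1494 e 0.4967
tcp d e -0.1376 0.5027 [ 0.05  0.56 -0.77]
t 33.33 pos [0.5156 0.0767 0.0246] q6 -0.47 gap 0.401 F [ 0.05  0.56 -0.77]
axes y [ 0.913  0.408 -0.032] z [ 0.408 -0.913  0.002] x [-0.029 -0.015 -0.999]
tool shift/30mm [-0.044 -0.159 -0.921]
turn/0.1 0.05
```

View pics/s16.png

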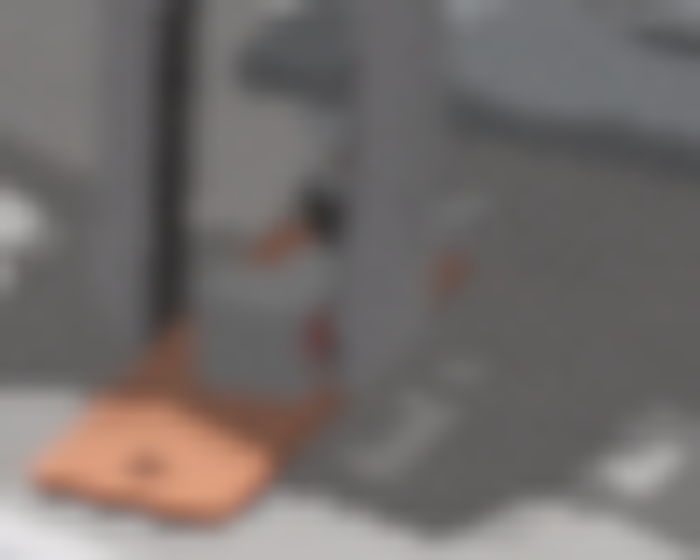

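```bash
python3 -m creep '[[-0.3,0,0,0],[-0.6,0,0,0],[-0.8,0,0,0],[-0.6,0,0.3,0],[-0.3,0,0.3,0],[0,0,0,0]]' | egrep 'pos|force|gap'
python3 - <<'E'
from h import *
s=get_image('side');cv2.imwrite('pics/side17.png',s);cv2.imwrite('pics/s17.png',cv2.resize(s[195:240,340:400],None,fx=13,fy=13,interpolation=cv2.INTER_CUBIC))
t=get_image('top');cv2.imwrite('pics/top17.png',t)
E
```

```text
ee_pos: [0.5243, 0.0614, 0.1068]
force: [0.5, -0.3, -0.1]
finger_gap: 0.398
```

View pics/s17.png

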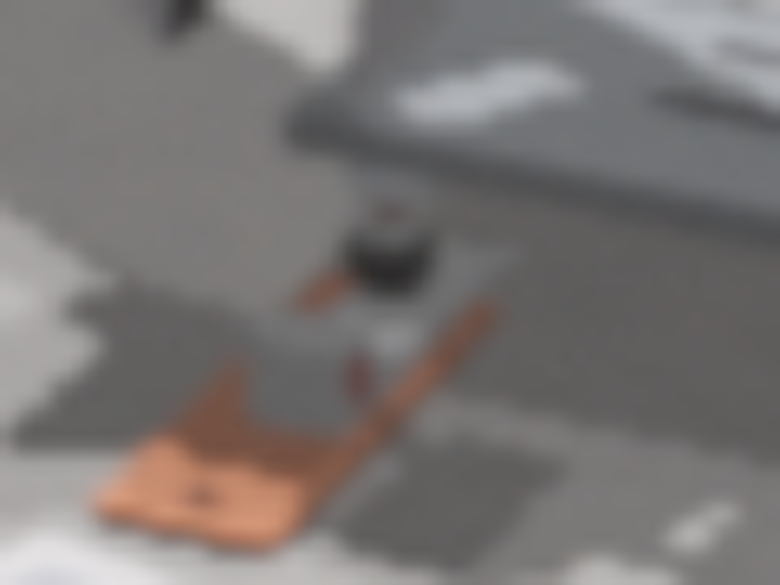

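Run:
```python
from h import *
d=np.array([-.403,.915]);e=np.array([.915,.403])
W=lambda u,v,z:at("side",340+u/13,195+v/13,z)[:2]
for n,u,v,z in(("heelBL",248,420,.005),("heelBR",347,437,.005),("heel top BL",250,342,.025),("heel top BR",350,357,.025),("noseR",520,252,.006),("plateBL",95,505,.005),("plateBR",275,545,.005),("plateFR",497,305,.005),("dome",390,293,.0095)):
    p=W(u,v,z);print(n,p.round(4),"d",round(p@d,4),"e",round(p@e,4))
im=cv2.resize(cv2.imread('pics/side17.png')[195:240,340:400],None,fx=13,fy=13,interpolation=cv2.INTER_CUBIC)
q=lambda D,E,z:tuple(int(x) for x in ((np.array(proj("side",[*(D*d+E*e),z]))-[340,195])*13))
def shim(hb,E,yaw,col):
    def pt(y,x,z): return q(hb+(y+.064)*np.cos(yaw)-x*np.sin(yaw),E+(y+.064)*np.sin(yaw)+x*np.cos(yaw),.005+z)
    for x in(-.011,.011):
        cv2.polylines(im,[np.array([pt(-.064,x,0),pt(-.064,x,.02),pt(-.048,x,.02),pt(-.048,x,.009),pt(.032,x,.002),pt(.032,x,0),pt(-.064,x,0)])],False,col,1)
    for y,z in((-.064,.02),(-.064,0),(.032,.002),(-.048,.02)): cv2.line(im,pt(y,-.011,z),pt(y,.011,z),col,1)
shim(-.150,.507,0,(0,255,0))
cv2.imwrite('pics/s18.png',im)
```

```text
heelBL [0.5137 0.0639] d -0.1486 e 0.4958
heelBR [0.5322 0.0741] d -0.1466 e 0.5168
heel top BL [0.5178 0.0607] d -0.1532 e 0.4983
heel top BR [0.5357 0.0714] d -0.1506 e 0.519
noseR [0.4913 0.1592] d -0.0523 e 0.5137
plateBL [0.523  0.0163] d -0.1958 e 0.4851
plateBR [0.5583 0.0324] d -0.1954 e 0.5239
plateFR [0.506  0.1391] d -0.0767 e 0.519
dome [0.4943 0.1194] d -0.0899 e 0.5004
```

View pics/s18.png

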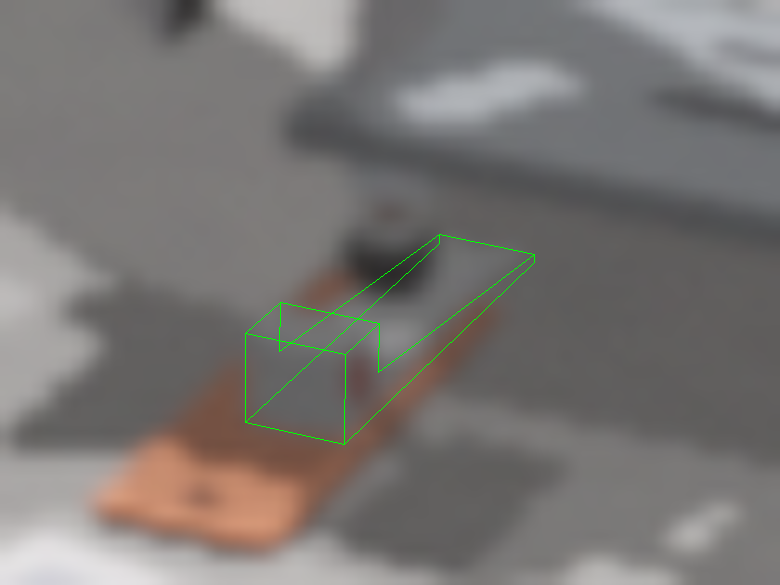

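```bash
python3 s.py; python3 -c "
from h import *
go([.5170,.0726,.025],[.915,.403])"
```

```text
33.98 [0.5225 0.0622 0.1045] x [-0.036 -0.013 -0.999] y [ 0.912  0.408 -0.038] q [-0.089  0.118  1.93  -0.018  1.128 -0.501]
t 33.98 pos [0.5225 0.0622 0.1045] q6 -0.5 gap 0.402 F [-0.36  0.56  0.17]
axes y [ 0.912  0.408 -0.038] z [ 0.408 -0.913 -0.003] x [-0.036 -0.013 -0.999]
tool shift/30mm [ 2.65   0.076 -0.385]
turn/0.1 0.06
```

```bash
python3 -m creep '[[0.5,0.08,-0.38,0],[0.7,0,0,0],[0.5,0,0,0],[0.2,0,0,0],[0,0,0,0],[0,0,0,0]]' | egrep 'pos|force|gap'; python3 -c "
from h import *
go([.5170,.0726,.026],[.915,.403])"
```

```text
ee_pos: [0.5129, 0.0744, 0.0399]
force: [0.8, 0.7, 0.6]
finger_gap: 0.397
t 34.48 pos [0.5129 0.0744 0.0399] q6 -0.48 gap 0.397 F [0.81 0.74 0.58]
axes y [ 0.912  0.408 -0.047] z [ 0.408 -0.913 -0.008] x [-0.046 -0.012 -0.999]
tool shift/30mm [0.458 0.121 0.114]
turn/0.1 0.05
```

```bash
python3 -m creep '[[0,0.13,0.11,0],[0.2,0,0,0],[0.15,0,0,0],[0.05,0,0,0],[0,0,0,0]]' | egrep 'pos|force|gap'; python3 -c "
from h import *
go([.5170,.0726,.026],[.915,.403])
im=get_image('side');cv2.imwrite('pics/s19.png',cv2.resize(im[200:240,345:395],None,fx=14,fy=14,interpolation=cv2.INTER_CUBIC))"
```

```text
ee_pos: [0.5193, 0.0725, 0.0284]
force: [0.4, 0.4, -0.1]
finger_gap: 0.402
t 34.9 pos [0.5193 0.0725 0.0284] q6 -0.48 gap 0.402 F [ 0.38  0.4  -0.1 ]
axes y [ 0.912  0.407 -0.044] z [ 0.408 -0.913 -0.007] x [-0.043 -0.012 -0.999]
tool shift/30mm [ 0.083 -0.067 -0.033]
turn/0.1 0.05
```

View pics/s19.png

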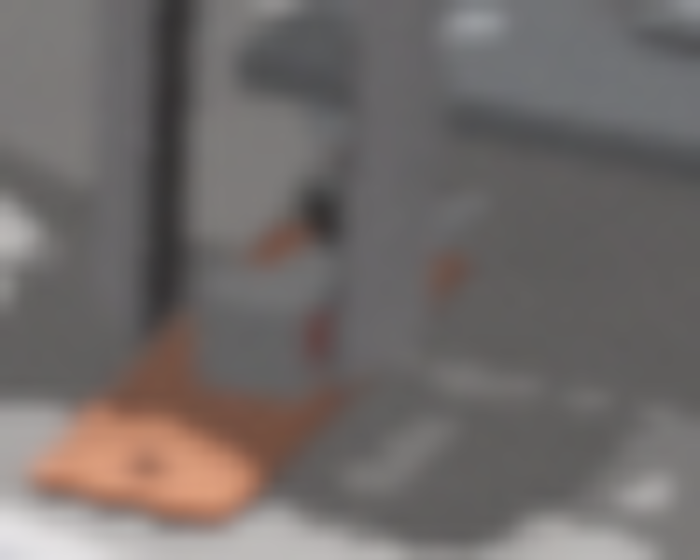

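```bash
python3 -m creep '[[0.07,-0.06,0,0],[0,0,0,0],[0,0,0,0]]' | egrep 'pos|force|gap';python3 -m creep '[[0,0,0,0],[0,0,0,0],[0,0,0,0],[0,0,0,0],[0,0,0,0]]' -1 12 | egrep 'pos|force|gap';  for i in 1 2 3; do python3 -m creep '[[0,0,-0.05,0],[0,0,0,0]]'  | egrep 'pos|force|gap';done; python3 s.py
```

```text
ee_pos: [0.518, 0.0717, 0.0269]
force: [0.4, 1.1, 0.9]
finger_gap: 0.402
ee_pos: [0.5182, 0.0716, 0.0272]
force: [-0.2, -0.6, 0.3]
finger_gap: 0.232
ee_pos: [0.5183, 0.0718, 0.0275]
force: [0.2, 0.0, -1.6]
finger_gap: 0.233
ee_pos: [0.5183, 0.072, 0.0277]
force: [0.9, -0.4, -1.5]
finger_gap: 0.233
ee_pos: [0.5184, 0.0723, 0.0279]
force: [-0.6, -1.6, -1.6]
finger_gap: 0.237
    36.12 [0.5184 0.0723 0.0279] x [-0.035 -0.02  -0.999] y [ 0.911  0.41  -0.041] q [-0.067  0.24   1.958 -0.027  0.978 -0.474]
```

```bash
python3 -m creep '[[0.05,0,0,0]]'| egrep 'pos|force'; for i in 1 2 3 4; do python3 -m creep '[[0.015,0,-0.06,0]]'  | egrep 'pos|force';done; python3 s.py
```

```text
ee_pos: [0.5185, 0.0722, 0.027]
force: [-5.7, -1.1, 16.8]
ee_pos: [0.5186, 0.0728, 0.0273]
force: [1.5, -7.9, 0.7]
ee_pos: [0.5187, 0.0733, 0.0274]
force: [1.0, -7.9, -0.0]
ee_pos: [0.5189, 0.0735, 0.0275]
force: [0.9, -8.4, 1.1]
ee_pos: [0.5189, 0.0737, 0.0275]
force: [1.7, -9.2, 1.6]
    36.53 [0.5189 0.0737 0.0275] x [-0.029 -0.032 -0.999] y [ 0.909  0.414 -0.04 ] q [-0.058  0.24   1.959 -0.041  0.97  -0.462]
```

```bash
python3 -m creep '[[0,0,0,0],[0,0,0,0],[0,0,0,0],[0,0,0,0],[-0.3,0,0,0],[-0.6,0,0,0],[-0.8,0,0,0],[-0.6,0,0.3,0],[-0.3,0,0.3,0],[0,0,0,0]]' -0.2 | egrep 'pos|force|gap'
python3 - <<'E'
from h import *
s=get_image('side');cv2.imwrite('pics/side20.png',s);cv2.imwrite('pics/s20.png',cv2.resize(s[195:240,340:400],None,fx=13,fy=13,interpolation=cv2.INTER_CUBIC))
for f in('side0','side17','side20'):
    o=fitedges({"side":f"pics/{f}.png"},[.5205,.214,.418]);print(f,o.x.round(4),round(o.fun))
E
```

```text
ee_pos: [0.5266, 0.0624, 0.1093]
force: [-0.5, -0.9, -0.5]
finger_gap: 0.399
side0 [0.5209 0.2138 0.4227] -430
side17 [0.5162 0.2185 0.3901] -332
side20 [0.517  0.2193 0.4035] -321
```

View pics/s20.png

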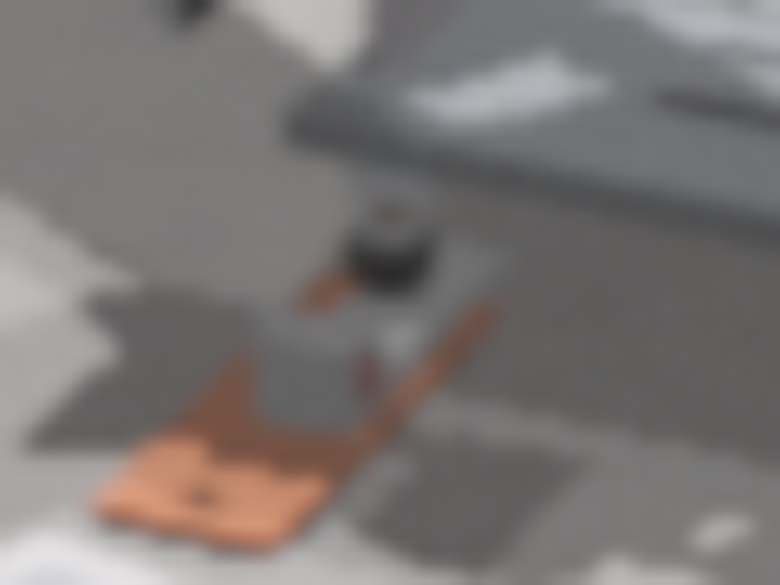

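```bash
python3 -m creep '[[-0.6,0,0.6,0],[-0.6,0,0.9,0],[-0.4,-0.3,0.9,0],[0,-0.3,0.9,0],[0,-0.3,0.9,0],[0,-0.3,0.9,0],[0,-0.3,0.9,0],[0,-0.2,0.6,0],[0,0,0.3,0],[0,0,0,0]]' | egrep 'pos|force|gap'
python3 - <<'E'
from h import *
s=get_image('side');cv2.imwrite('pics/side21.png',s);t=get_image('top');cv2.imwrite('pics/top21.png',t)
a=cv2.resize(s[150:250,320:460],None,fx=5.6,fy=5.6,interpolation=cv2.INTER_CUBIC);cv2.imwrite('pics/s21.png',a)
cv2.imwrite('pics/t21.png',cv2.resize(t[130:250,185:345],None,fx=4.9,fy=4.9,interpolation=cv2.INTER_CUBIC))
for f in(0,21):
  for F in({"top":f"pics/top{f}.png"},{"side":f"pics/side{f}.png"}):
    o=fitedges(F,[.519,.216,.416]);print(f,list(F),o.x.round(4),round(o.fun))
for T in("dial_gauge","clip_box","spare_magazine"): print(T,rect(T,"top",.03 if T!="dial_gauge" else .015))
E
```

```text
ee_pos: [0.5616, -0.1501, 0.1486]
force: [0.6, 0.2, 0.5]
finger_gap: 0.397
0 ['top'] [0.5193 0.2172 0.4149] -153
0 ['side'] [0.5209 0.2138 0.4226] -430
21 ['top'] [0.5192 0.2177 0.4089] -175
21 ['side'] [0.5182 0.2162 0.4045] -438
dial_gauge [(0.83, [421, 215, 30, 22], 383, -350, 54, 77, 15.9)]
clip_box [(0.61, [323, 144, 22, 18], 584, -55, 48, 66, 10.6)]
spare_magazine [(0.98, [193, 230, 39, 30], 326, 299, 54, 98, 33.2)]
```

View pics/s21.png

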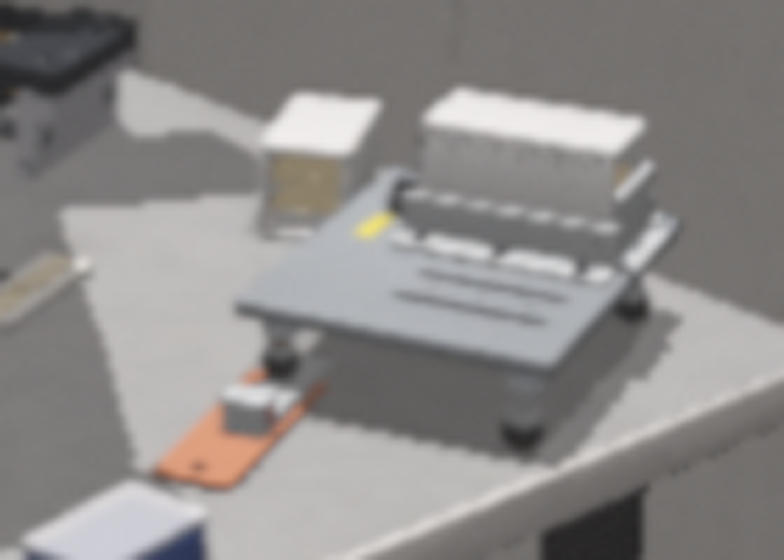

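View pics/t21.png

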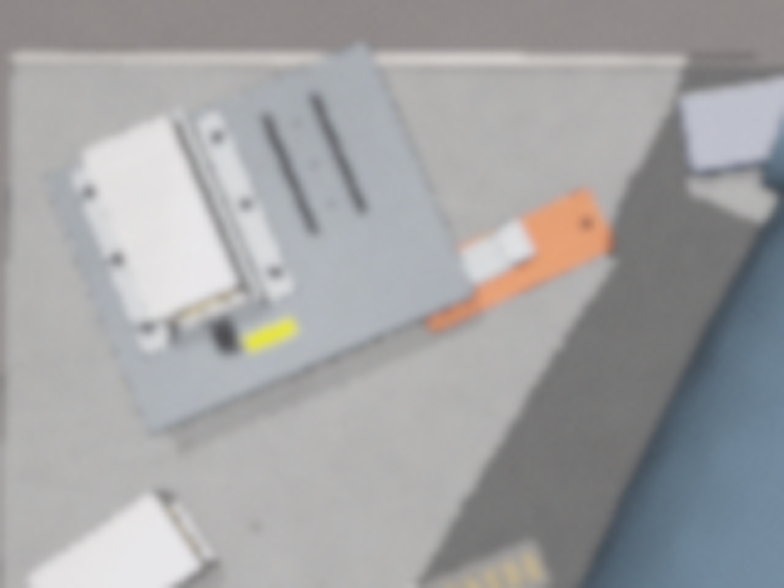

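Run:
```python
from h import *
p=[.5192,.2177,.4089];c,s=np.cos(p[2]),np.sin(p[2]);foot=np.array(p[:2])+np.array([[c,-s],[s,c]])@[-.062,-.082]
d=np.array([-s,c]);e=np.array([c,s])
T=lambda u,v,z:at("top",185+u/4.9,130+v/4.9,z)[:2]
for n,u,v,z in(("heel",518,243,.025),("heelback",532,238,.025),("blade at edge",476,265,.012),("plate back",601,222,.005)):
    q=T(u,v,z)-foot;print(n,"d",(q@d*1e3).round(1),"e",(q@e*1e3).round(1))
t=cv2.imread('pics/top21.png');cv2.imwrite('pics/t22.png',cv2.resize(t[160:205,265:320],None,fx=14,fy=13,interpolation=cv2.INTER_CUBIC))
print(colrect(t,(3,110,120),(14,255,255),.005)[:2])
```

```text
heel d -48.3 e 1.0
heelback d -56.9 e 0.5
blade at edge d -20.6 e 0.5
plate back d -98.1 e -3.9
[([274, 170, 35, 26, 218], array([515.4,  58. ]), 34, 111, array([-0.617,  0.787])), ([529, 255, 25, 21, 75], array([ 273. , -655.6]), 8, 94, array([-0.617,  0.787]))]
```

View pics/t22.png

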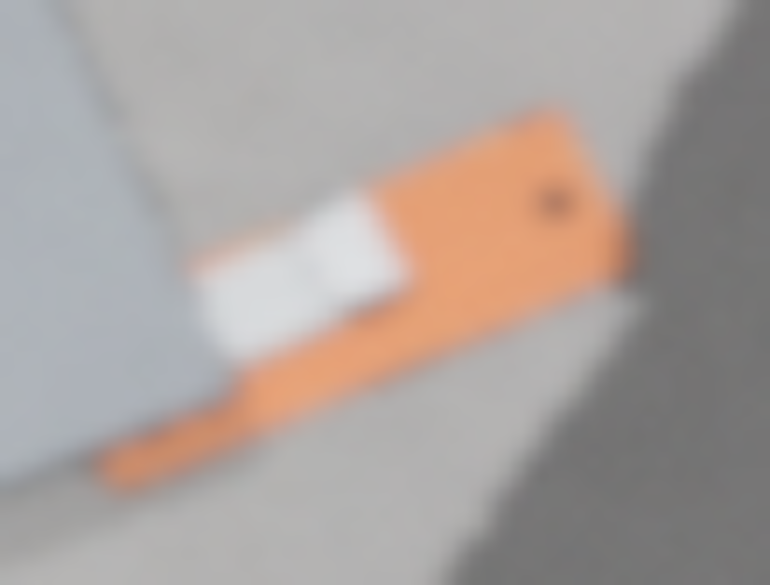

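```bash
python3 -c "
from station import env
print(env.read_state()['t']);print(env.finish_job())"
```

```text
38.5
the job is handed in; nothing more can be done
None
```

I slid the thin copper plate under the short foot, pushed the tapered shim in on top of it, and handed the job in at 38.5 s. I never measured the load on each foot; what I say about loads below is estimated.

- **Gap:** pressing at the short foot showed a dip of about 8.5 to 9 mm, so I used `plate_thin`. That press was harder than it needed to be: it overshot the 4 to 7 N range and reached about 37 N down (about 40 N with the sideways part), right at the 40 N limit.
- **Insertion:** I slid the plate flat under the foot from the near side. I then gripped the shim lightly and slid it in until it began to slip in the grip, and gave it a final push with a firmer grip.
- **Stand and bystanders:** the top camera puts the stand within about 1 mm of where it started, the side camera about 4 mm. The spare magazine, dial gauge and clip box were moved by no more than the cameras can tell, about 6 mm.
- **Shim position:** the foot is over the blade, about 7 mm to the heel side of the shim's origin. The cameras disagree on how far it sits from the shim's middle line: about 1 mm (top) or 3 to 4 mm (side), against an allowed 10 mm.
- **Plate position:** the plate is off the foot's line by about 4 mm across, against an allowed 16 mm, and its far end reaches about 20 mm past the foot.

**Doubtful checks:**
- **Push force:** the last push read 8 to 9 N, above the 4 to 6 N aim and about where the other feet are said to lift. It was read mid-motion, and the shim moved only 1 to 2 mm.
- **Foot loads:** from the wedge height and the rubber's give, I estimate 3 to 5 N on the short foot and a few newtons on each of the others. I judged that good enough and did not back the shim out.

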